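Change the filter of the bench dust extractor

ROBOT

A 7-joint arm with a two-finger parallel gripper is mounted at the origin on a cart in front of the work surface, level with it; the furniture and walls round the work are solid. World frame = base frame: x ahead of the robot, y to its left, z up, the work surface at z = 0. Lengths are in m, angles in degrees, forces in N, time in s.
With the tool pointing down it reaches from about 0.35 to 0.775 m from the base axis. Payload 3.1 kg.
Tool frame: the origin (TCP) lies on the centre line of the jaws, within the pads' length; the fingertips stand 25 mm ahead of it and the grasp point (between the pads) lies 6 mm ahead of it; z points along the fingers, y is the direction in which the jaws open and shut (so a half turn about z gives the same grasp; the last joint's range is limited). The gripper opens to 85 mm and grips with 20 to 120 N. Pads are 22 mm wide; open, the fingers measure 114 mm over their backs; the gripper's body (76 mm by 85 mm) begins 54 mm behind the grasp point. The pads swing forward as they close: fully open they stand 13 mm farther back than shut.
Start: joints at [-2.389, 17.813, 0.802, 86.603, -0.252, 75.585, -1.558], TCP at [0.55, 0, 0.256] pointing down, gripper open.
Joint ranges: [-154.91, 154.91], [-16.99, 109.72], [-72.82, 74.43], [7.12, 147.25], [-82.49, 262.49], [11.32, 116.49], [-174.64, 174.64]. Speed limits (degrees/s): [159.86, 159.86, 180, 180, 180, 180, 180].

INTERFACE

Orientations are given as a 3x3 rotation matrix whose columns are the frame's x, y, z axes.
In Python, from station import * gives the robot as it stands. The module is installed in compiled form; this text tells all that it offers.
- The arm moves only by the shell command python3 -m handwheel 'ROWS' [OPENING]. ROWS is JSON, a list of rows, each a list of 2 entries, a list of its own where there are three numbers: the shift along the tool's x, y, z in mm, then the turn about the tool's z in degrees. In form: [[[dx, dy, dz], twist], ...]. A call has exactly 8 rows; each row is the pose to reach, as a shift and turn from the pose commanded when the call began, along the tool's axes at that moment; what a row does not reach only later rows make up. A row lasts 1/10 s, in which the tool goes at most 50 mm and 8.59 degrees, less where a joint would pass 70% of its speed; a pose out of reach is approached as far as the arm can. A call with a gripper value outside its range is refused whole. OPENING is the finger opening in mm, from 0 to 85.4, set as the call begins (- or left out, the last holds). The fingers move at their own pace and stop on an object; the grip force is fixed at half the most. Time passes only in rows, so rows that repeat a pose let the fingers close, or fill a call up. It gives the time, the measured TCP pose, the force and the opening at its end, in the units of the state.
- read_state(): the state, without advancing time (a new reading comes with each control period).
- capture(name): name is "scene" or "side" or "wrist"; returns a dict with "image" (420x560x3 uint8, red, green, blue), "vertical_fov" (degrees; the focal length in pixels is half the picture's height over the tangent of half this angle, whatever the lens; pixels are square), "cx", "cy" (the principal point, pixels), "extrinsics" (4x4, takes a point from world to camera coordinates); the wrist camera has in their place "tool_from_camera" (4x4, takes a point from camera to tool coordinates, whose origin is the TCP and whose axes are the flange's). Camera axes: x right, y down, z forward; pixel columns grow to the right and rows downward; lengths in m; the calibration is good to about 2 mm. The wrist camera is an equidistant fisheye: a pixel r from the principal point sees the ray r / f radians off the axis. A picture is of the moment at which its call begins: read the wrist's pose just before it. There is no depth.
- hand_in(): hands the job in, once; it reports no verdict.
The state is a dict: "time_s": time; "joints": joint angles; "joint_velocities": joint speeds; "joint_torque": joint torques, N m; "tool_pos": TCP position; "tcp_rot": TCP orientation; "force": force on the tool from outside, world axes, zero at the start; "moment": the same for the moment, N m; "gripper_width": finger opening in m.
Only numpy, scipy, OpenCV 4.12 (cv2) and the standard library are available. Lean on these libraries where they do the work, as an engineer would, in place of code of your own. Each camera call takes 0.05 s, during which the arm holds its last target.

TASK

Change the dust extractor's filter: turn the swing tab right aside, lift the used filter out of its frame and put it in the sweeps tray for the refiner. Then stand the fresh filter, which lies flat on the bench, up on its bottom edge on the bench top and let go of it, so that it can be taken again by the grip bar on its top; slide it fully home in the frame (either face forward) and turn the tab all the way back over it. Do not push the other things on the bench about.

Things in the scene. Friction and masses are not known exactly. Their poses are not given: they have to be found in the camera images.
- extractor: fixed bench dust extractor: grey box 137 (x) x 150 (y) mm, flat top deck 99 mm above the bench. Origin on the bench under its middle; x to its back (intake plate at x = -62 mm), y to its left, z up. A hose collar sticks out 33 mm more at the back; a speed knob 12 mm high stands on the deck at x = 43, y = 12 mm, a flat switch at x = 43, y = -47 mm
- slot_floor (a point): middle of the floor of the filter slot, 10 mm above the bench, at x = -40, y = 0 mm of the extractor; axes as the extractor's. The slot is open at the top: 28 mm (x) by 64 mm (y), 89 mm deep from the deck, so 2 mm clearance to the filter on each side; mouth edges rounded with 4 mm radius
- tab (a joint): swing tab, flat steel bar 12 mm wide, 4 mm thick, on a vertical screw. 0 rad = closed: its long arm (32 mm) points to the extractor's -y, over the filter's top edge. Opens counter-clockwise seen from above (long arm to the back, ear to the front) to a stop at 1.65 rad; past 1.1 rad it is clear of the filter. Starts at 0 to 0.25 rad, stays where left, turns with about 2 N on the ear
- tab_ear (a point): the tab's upright finger ear, on its short arm 16 mm from the screw: 8 mm thick along the turning direction (point x), 10 mm radially (point y), top 21.5 mm above the deck; the point is 13.5 mm above the deck, mid-ear
- tab_pivot (a point): axis of the tab's screw, at x = -40, y = 52 mm of the extractor, at the tab's underside 1.5 mm above the deck; axes turn with the tab (long arm along its -y, ear along its +y). The screw head's top is 8 mm above the deck
- used_filter: used filter cassette, 0.06 to 0.13 kg, in the slot at the start: frame 24 (x) x 60 (y) x 88 mm high (z) with pleated paper; on the middle of its top edge a black grip bar 12 (x) x 34 (y) x 26 mm high: 114 mm in all. Origin at the middle of the bottom edge, z towards the grip bar. When home, its frame's top is 1 mm below the deck and the bar stands 25 mm above the deck
- used_filter_grip (a point): point inside the used filter's grip bar, 104 mm above its origin along its z (10 mm below the bar's end)
- fresh_filter: fresh filter cassette of the same build, size and weight, lying flat on the bare bench, its grip bar pointing roughly to the left (world +y, within 0.3 rad). Origin at the middle of its bottom edge face (12 mm above the bench while it lies flat); z along it towards the grip bar, y across its 60 mm width, x through its 24 mm thickness. Its centre of mass is 49 mm from the bottom edge, on which it stands freely
- fresh_filter_grip (a point): point inside the fresh filter's grip bar, 104 mm from its origin along its z (10 mm below the bar's end)
- drill_chuck_b: bystander: steel drill chuck standing on end, 26 mm across, 37 mm high, behind the fresh filter; origin under its middle
- parts_dish: bystander: small round steel dish with stones, 50 mm across, 10 mm high; origin under its middle
- eye_loupe: bystander: folding loupe 25 x 60 x 12 mm; origin under its middle
- collet_b: bystander: upright brass collet, 15 mm across, 26 mm high; origin under its middle
- flat_pliers: bystander: pliers lying near the front edge of the bench, in front of the extractor, 44 x 149 x 11 mm; origin under their middle
- steel_tweezers: bystander: tweezers 14 x 126 x 9 mm lying near the front edge of the bench, in front of the tray; origin under their middle
- sweeps_tray: fixed shallow open sheet-steel tray on the left of the bench, 166 (x) x 146 (y) mm outside, walls 3 mm thick and 38 mm high, floor 3 mm thick; origin under its middle on the bench, z up

How it is judged (in metres and radians):
On the way, in this order (a step that is already met when the one before it is completed fails the run):
1. the swing tab is turned aside, clear of the filter, with the used filter still in the slot (value of joint tab above 1.1 rad and distance between used_filter and slot_floor below 0.02 m), for 0.1 s.
2. the used filter is inside the sweeps tray, let go and at rest (x of used_filter in the frame of sweeps_tray between -0.08 and 0.08 m and y of used_filter in the frame of sweeps_tray between -0.07 and 0.07 m and height (world z) of used_filter below 0.06 m and contact force between used_filter and the fingers below 0.1 N and linear speed of used_filter below 0.03 m/s), for 0.2 s.
3. the fresh filter stands upright on its bottom edge on the bench top, let go and at rest (angle between fresh_filter's own z axis and vertical below 0.06 rad and height (world z) of fresh_filter below 0.005 m and height (world z) of fresh_filter_grip above 0.09 m and contact force between fresh_filter and the fingers below 0.1 N and linear speed of fresh_filter below 0.02 m/s), for 0.2 s.
4. the fresh filter is fully home in the slot (horizontal distance between fresh_filter and slot_floor below 0.005 m and z of fresh_filter in the frame of slot_floor below 0.003 m and angle between fresh_filter's own z axis and vertical below 0.08 rad and angle between the x axis of fresh_filter and the x axis of extractor, either way round below 0.15 rad), for 0.1 s.
At the end, for the whole second after the job is handed in: the fresh filter is fully down in the slot (within 3 mm of the slot floor, 5 mm of its middle, upright, either face forward), the tab is back over it (under 0.3 rad), and the used filter is at rest inside the sweeps tray, its bottom edge less than 60 mm above the bench (all of step 4 and value of joint tab below 0.3 rad and linear speed of each of fresh_filter, used_filter below 0.02 m/s and x of used_filter in the frame of sweeps_tray between -0.08 and 0.08 m and y of used_filter in the frame of sweeps_tray between -0.07 and 0.07 m and height (world z) of used_filter below 0.06 m); the robot touches nothing.
It fails at once if a bystander on the bench is pushed more than 40 mm (distance of any of drill_chuck_b, parts_dish, eye_loupe, collet_b, flat_pliers, steel_tweezers from where it was at the start of the episode above 0.04 m).
It also fails if it takes over 72 s, if anything falls off the work surface, if the arm or the gripper's body presses on something with over 40 N, if the wrist force passes 120 N, or if a joint passes its speed limit or range.

## Working session

There is one attempt and no reset: what is moved stays moved. The work goes in short steps, Python scripts to look and compute and a shell command to move; the robot and the scene stay as the last step left them, time stands still between calls to the robot, and variables do not carry over. Pictures are saved under pics/ and viewed, and the job is handed in when it is done.

```bash
mkdir -p pics; ls; cat > h.py <<'E'
from station import *
import numpy as np, cv2
def shot(cam,fn):
    s=read_state(); c=capture(cam); cv2.imwrite('pics/'+fn,cv2.cvtColor(c['image'],cv2.COLOR_RGB2BGR)); return s,c
def foc(c): return c['image'].shape[0]/2/np.tan(np.radians(c['vertical_fov'])/2)
def ray(c,s,u,v,wrist=False):
    f=foc(c); x,y=(u-c['cx']),(v-c['cy'])
    if wrist:
        r=np.hypot(x,y); th=r/f
        d=np.array([np.sin(th)*x/r,np.sin(th)*y/r,np.cos(th)]) if r>0 else np.array([0,0,1.])
        T=np.eye(4);T[:3,:3]=np.array(s['tcp_rot']);T[:3,3]=s['tool_pos']
        M=T@np.array(c['tool_from_camera'])
    else:
        d=np.array([x/f,y/f,1.]); M=np.linalg.inv(np.array(c['extrinsics']))
    return M[:3,3],M[:3,:3]@d
def onplane(c,s,u,v,z,wrist=False):
    o,d=ray(c,s,u,v,wrist); return o+d*(z-o[2])/d[2]
def proj(c,s,p,wrist=False):
    f=foc(c)
    if wrist:
        T=np.eye(4);T[:3,:3]=np.array(s['tcp_rot']);T[:3,3]=s['tool_pos']
        E=np.linalg.inv(T@np.array(c['tool_from_camera']))
    else: E=np.array(c['extrinsics'])
    q=E[:3,:3]@np.array(p)+E[:3,3]
    if wrist:
        r=np.hypot(q[0],q[1]); th=np.arctan2(r,q[2]); return c['cx']+f*th*q[0]/r, c['cy']+f*th*q[1]/r
    return c['cx']+f*q[0]/q[2], c['cy']+f*q[1]/q[2]
E
python3 - <<'E'
from h import *
for n in ['scene','side','wrist']:
    s,c=shot(n,n+'0.png')
    print(n,c['vertical_fov'],c['cx'],c['cy'],np.round(c.get('extrinsics',c.get('tool_from_camera')),3).tolist())
print({k:np.round(v,4).tolist() for k,v in s.items()})
E
```

```text
pics
scene 43.77604122657079 288.19223767352355 211.26213711119573 [[0.826, -0.563, 0.022, -0.394], [-0.276, -0.439, -0.855, 0.236], [0.491, 0.701, -0.518, 0.923], [0.0, 0.0, 0.0, 1.0]]
side 52.396615805702915 277.816812164581 212.8207281580991 [[0.995, -0.104, -0.002, -0.508], [-0.041, -0.373, -0.927, 0.121], [0.096, 0.922, -0.375, 0.887], [0.0, 0.0, 0.0, 1.0]]
wrist 65.70646984690485 272.6374827843172 204.98227722256806 [[-0.0, -0.944, -0.329, 0.085], [1.0, 0.0, -0.001, -0.001], [0.001, -0.329, 0.944, -0.117], [0.0, 0.0, 0.0, 1.0]]
{'time_s': 0.1, 'joints': [-2.3885, 17.8572, 0.8021, 86.6804, -0.2503, 75.5825, -1.5605], 'joint_velocities': [-0.0029, -0.1151, -0.0078, -0.0869, 0.0125, -0.0039, -0.0945], 'joint_torque': [0.0016, -38.0854, 0.147, -23.1243, 0.0122, 0.0081, 0.0], 'tool_pos': [0.5494, -0.0, 0.2553], 'tcp_rot': [[-0.0, 1.0, -0.0021], [1.0, 0.0, -0.0001], [-0.0001, -0.0021, -1.0]], 'force': [-0.4652, 0.2432, -0.2395], 'moment': [-0.0432, 0.0092, 0.0068], 'gripper_width': 0.0852}
```

View pics/scene0.png

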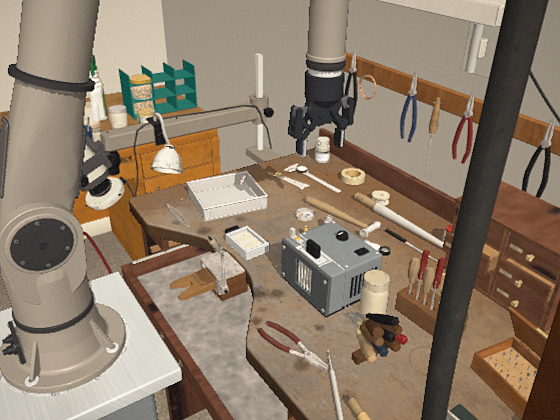

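View pics/side0.png

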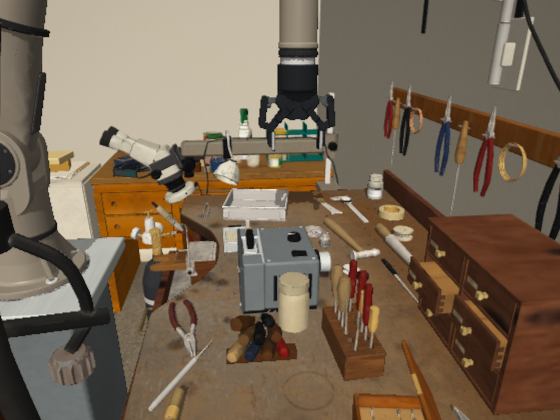

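View pics/wrist0.png

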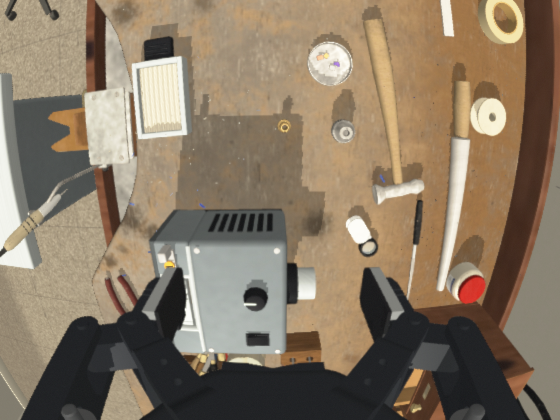

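```bash
python3 - <<'E'
import cv2
a=cv2.imread('pics/wrist0.png')
cv2.imwrite('pics/w0a.png',cv2.resize(a[190:370,90:310],None,fx=3.3,fy=3.3,interpolation=cv2.INTER_CUBIC))
cv2.imwrite('pics/w0b.png',cv2.resize(a[20:160,80:260],None,fx=4,fy=4,interpolation=cv2.INTER_CUBIC))
b=cv2.imread('pics/scene0.png')
cv2.imwrite('pics/s0a.png',cv2.resize(b[160:320,160:400],None,fx=3.3,fy=3.3,interpolation=cv2.INTER_CUBIC))
E
```

```text
(no output)
```

View pics/w0a.png

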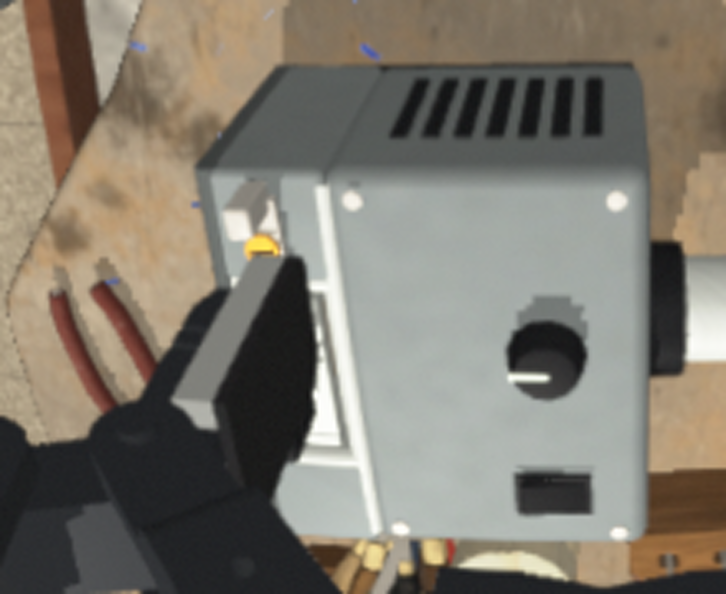

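View pics/w0b.png

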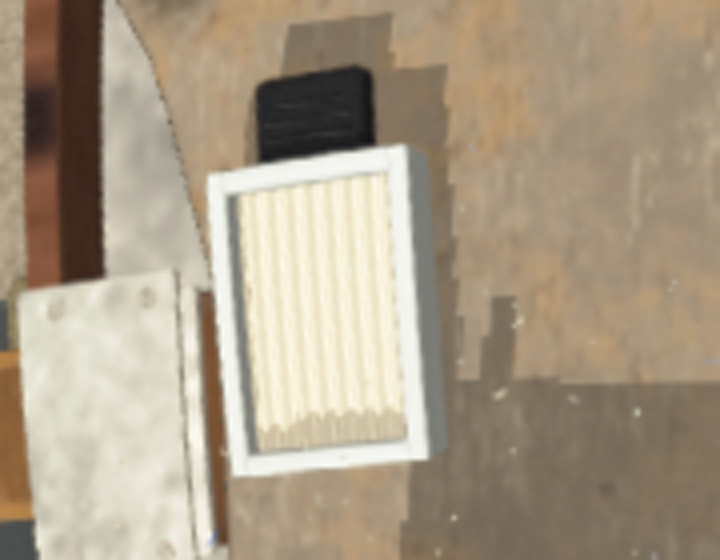

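View pics/s0a.png

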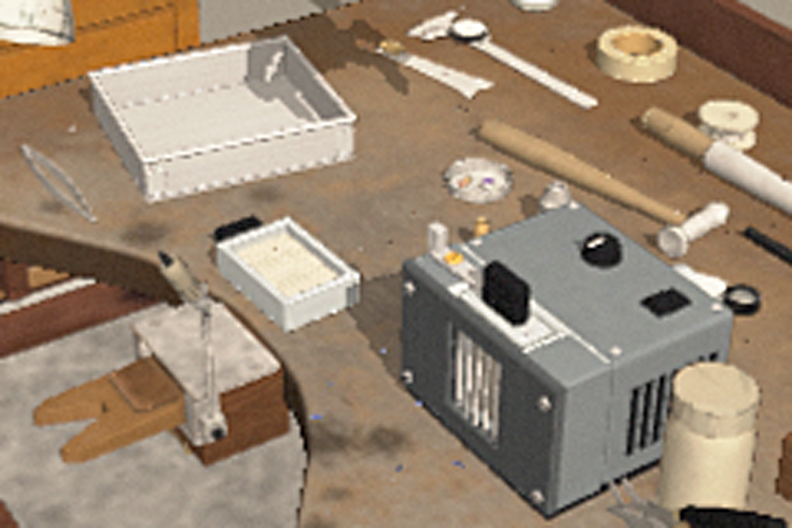

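```bash
cat >> h.py <<'E'
import pickle
def save(s,c,fn): pickle.dump((s,c),open(fn,'wb'))
def load(fn): return pickle.load(open(fn,'rb'))
E
python3 - <<'E'
from h import *
s,c=shot('wrist','w1.png'); save(s,c,'w1.pkl')
for n,u,v,z in [('TL',132,63.75,.024),('TR',182.5,56.75,.024),('BR',187.5,135,.024),('BL',139,138.75,.024),('b1',144.25,41,.018),('b2',172.5,36.5,.018),
 ('dFL',150.6,241.5,.099),('dBL',284,244.5,.099),('dBR',285,353.6,.099),('piv',169.4,264.8,.107),('ear',162.7,256,.1205),('knob',254,305,.111)]:
    print(n,np.round(onplane(c,s,u,v,z,True)*1000,1))
E
```

```text
TL [391.5 129.6  24. ]
TR [451.4 131.3  24. ]
BR [454.4  44.6  24. ]
BL [395.8  43.1  24. ]
b1 [404.4 155.3  18. ]
b2 [438.2 156.5  18. ]
dFL [428.2 -48.5  99. ]
dBL [558.6 -49.6  99. ]
dBR [ 562.3 -192.7   99. ]
piv [447.6 -69.3 107. ]
ear [447.5 -52.4 120.5]
knob [ 529.6 -111.2  111. ]
```

```bash
python3 -m handwheel '[[[-45,-22,5],0],[[-90,-44,10],0],[[-135,-66,15],0],[[-180,-88,20],0],[[-206,-100,25],0],[[-206,-100,25],0],[[-206,-100,25],0],[[-206,-100,25],0]]' 0; python3 - <<'E'
from h import *
s,c=shot('wrist','w2.png'); save(s,c,'w2.pkl'); print(s['tool_pos'],s['gripper_width'],s['time_s'])
E
```

```text
time_s: 1.0
tool_pos: [0.4509, -0.2043, 0.2313]
tcp_rot: [[-0.003, 1.0, 0.001], [1.0, 0.003, 0.001], [0.001, 0.001, -1.0]]
force: [0.3, -0.5, 0.6]
gripper_width: 0.0002
[ 0.45089344 -0.20433602  0.23130697] 0.0002398786790018 1.0
```

View pics/w2.png

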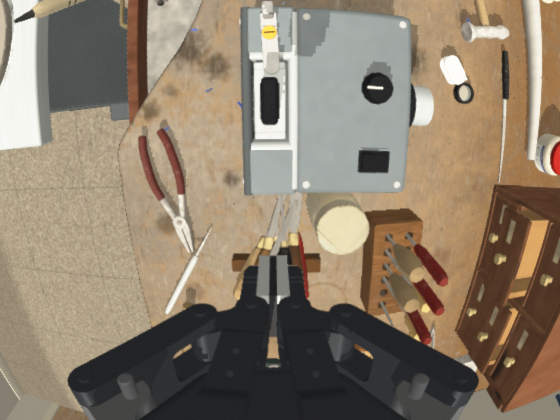

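```bash
python3 - <<'E'
import cv2
a=cv2.imread('pics/w2.png')
cv2.imwrite('pics/w2a.png',cv2.resize(a[0:200,230:430],None,fx=3,fy=3,interpolation=cv2.INTER_CUBIC))
cv2.imwrite('pics/w2b.png',cv2.resize(a[0:150,230:330],None,fx=4,fy=4,interpolation=cv2.INTER_CUBIC))
E
```

```text
(no output)
```

View pics/w2a.png

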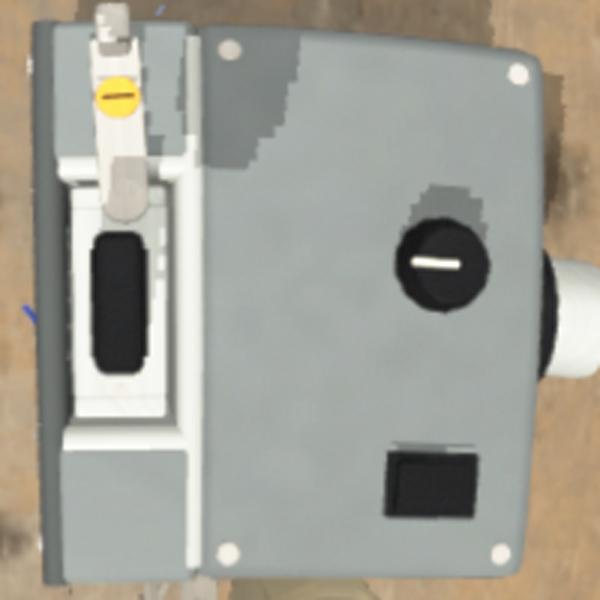

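View pics/w2b.png

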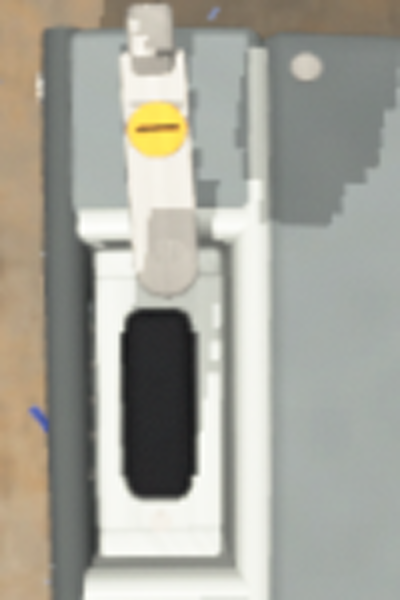

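```bash
python3 - <<'E'
from h import *
s,c=load('w2.pkl')
def P(n,u,v,z):
    p=onplane(c,s,u,v,z,True)*1000; print(n,np.round(p,1)); return p
A=lambda n,x,y,z:P(n,230+x/3,y/3,z)
B=lambda n,x,y,z:P(n,230+x/4,y/4,z)
B('bar',159,404,.124);B('barTopMid',158,311,.124);B('barBotMid',159,497,.124)
a=B('fTL',97,248,.098);b=B('fBL',104,555,.098);d=B('fBR',221,557,.098);e=B('fTR',222,252,.098)
print((a+b+d+e)/4)
B('piv',157,130,.107);B('ear',148,18,.1205)
A('s1',229,49,.099);A('s2',228,553,.099);A('s3',500,553,.099);A('s4',518,73,.099)
A('knobtop',436,262,.111);A('switch',432,484,.100)
A('ridgeT',195,40,.100);A('ridgeB',193,565,.100)
E
```

```text
bar [ 447.6 -122.7  124. ]
barTopMid [ 447.5 -106.6  124. ]
barBotMid [ 447.7 -138.8  124. ]
fTL [435.7 -92.9  98. ]
fBL [ 436.8 -152.4   98. ]
fBR [ 459.4 -152.7   98. ]
fTR [459.2 -93.6  98. ]
[ 447.77208209 -122.88674729   98.        ]
piv [447.  -71.4 107. ]
ear [445.6 -53.3 120.5]
s1 [474.7 -56.2  99. ]
s2 [ 476.4 -188.6   99. ]
s3 [ 553.4 -187.6   99. ]
s4 [551.8 -55.3  99. ]
knobtop [ 525.4 -109.8  111. ]
switch [ 531.1 -168.5  100. ]
ridgeT [466.1 -54.4 100. ]
ridgeB [ 467.1 -191.7  100. ]
```

```bash
python3 -m handwheel '[[[45,6,0],0],[[90,12,20],0],[[135,20,40],0],[[155,24,55],0],[[155,24,80],0],[[155,24,95],0],[[155,24,95],0],[[155,24,95],0]]' 0; python3 - <<'E'
from h import *
s,c=shot('wrist','w3.png'); save(s,c,'w3.pkl'); print(s['tool_pos'],s['gripper_width'],s['time_s'])
s,c=shot('scene','s3.png')
b=cv2.imread('pics/s3.png')
cv2.imwrite('pics/s3a.png',cv2.resize(b[130:320,230:430],None,fx=3.1,fy=3.1,interpolation=cv2.INTER_CUBIC))
E
```

```text
time_s: 1.85
tool_pos: [0.4744, -0.0499, 0.1366]
tcp_rot: [[-0.002, 1.0, 0.0], [1.0, 0.002, 0.0], [0.0, 0.0, -1.0]]
force: [0.1, 0.6, -0.1]
gripper_width: -0.0001
[ 0.4744465  -0.0499295   0.13661841] -6.799257440678846e-05 1.85
```

View pics/w3.png

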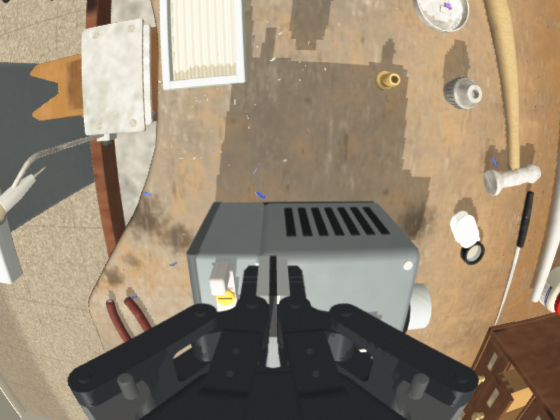

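View pics/s3a.png

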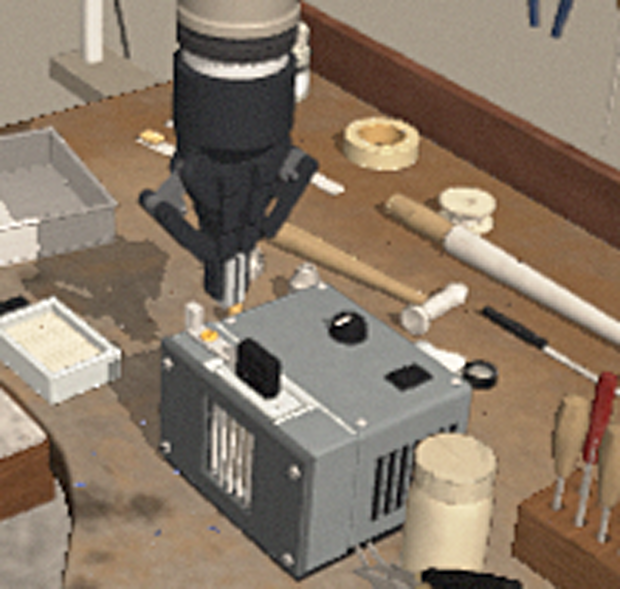

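```bash
python3 -m handwheel '[[[0,-12,0],0],[[0,-22,0],0],[[0,-30,0],0],[[0,-36,0],0],[[-2,-40,0],0],[[-5,-43,0],0],[[-7,-44,0],0],[[-7,-44,0],0]]' 0; python3 - <<'E'
from h import *
s,c=shot('wrist','w4.png'); save(s,c,'w4.pkl'); print(s['tool_pos'],s['gripper_width'],s['time_s'],s['force'])
s,c=shot('scene','s4.png')
b=cv2.imread('pics/s4.png')
cv2.imwrite('pics/s4a.png',cv2.resize(b[130:320,230:430],None,fx=3.1,fy=3.1,interpolation=cv2.INTER_CUBIC))
E
```

```text
time_s: 2.75
tool_pos: [0.4288, -0.0572, 0.1361]
tcp_rot: [[-0.0, 1.0, -0.002], [1.0, 0.0, 0.001], [0.001, -0.002, -1.0]]
force: [-1.0, 2.3, 2.6]
gripper_width: -0.0002
[ 0.42882804 -0.05720816  0.13610303] -0.00023968710835087806 2.75 [-0.97946438  2.32684692  2.62257226]
```

View pics/s4a.png

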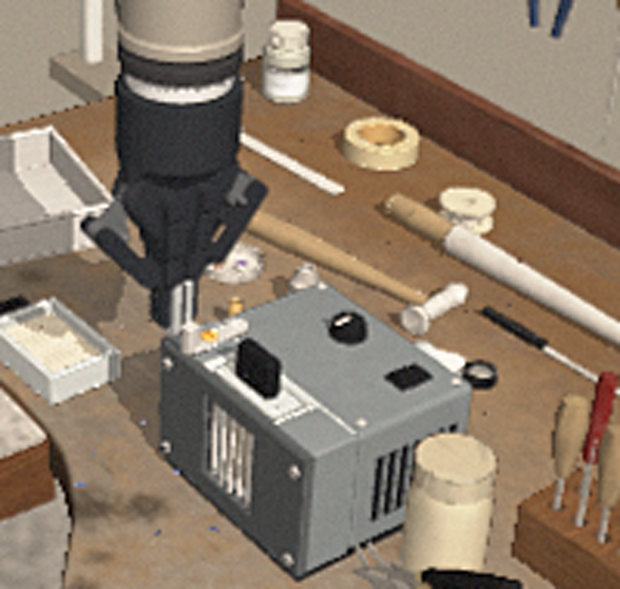

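```bash
python3 -m handwheel '[[[3,0,-25],0],[[3,0,-45],0],[[-25,8,-45],-0.7],[[-65,19,-45],-0.7],[[-65,19,-45],-0.7],[[-65,19,-45],-0.7],[[-65,19,-45],-0.7],[[-65,19,-45],-0.7]]' 0;  python3 -m handwheel '[[[0,0,0],0],[[0,0,0],0],[[0,0,0],0],[[0,0,0],0],[[0,0,0],0],[[0,0,0],0],[[0,0,0],0],[[0,0,0],0]]' 45; python3 - <<'E'
from h import *
s,c=shot('wrist','w5.png'); save(s,c,'w5.pkl'); print(s['tool_pos'],s['gripper_width'],s['time_s'],s['force'])
print(proj(c,s,[.4477,-.1228,.124],True))
E
```

```text
time_s: 3.65
tool_pos: [0.4487, -0.122, 0.181]
tcp_rot: [[-0.014, 1.0, -0.001], [1.0, 0.014, 0.0], [0.0, -0.001, -1.0]]
force: [-0.4, 0.4, -0.1]
gripper_width: 0.0005
time_s: 4.45
tool_pos: [0.449, -0.123, 0.1813]
tcp_rot: [[-0.012, 1.0, 0.0], [1.0, 0.012, -0.0], [-0.0, 0.0, -1.0]]
force: [0.0, 0.2, -0.3]
gripper_width: 0.0449
[ 0.44901793 -0.12299501  0.18128755] 0.044915623710518625 4.45 [ 0.01181029  0.23077339 -0.25913452]
(np.float64(272.229586194414), np.float64(243.0859137922385))
```

View pics/w5.png

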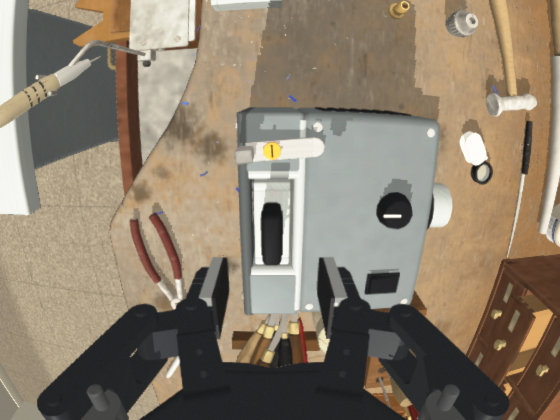

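```bash
python3 - <<'E'
from h import *
s,c=load('w5.pkl')
print(proj(c,s,[.4477,-.1398,.124],True),onplane(c,s,271,266,.124,True),onplane(c,s,272,151,.107,True))
a=cv2.imread('pics/w5.png')
cv2.imwrite('pics/w5a.png',cv2.resize(a[130:290,200:360],None,fx=3.7,fy=3.7,interpolation=cv2.INTER_CUBIC))
E
```

```text
(np.float64(271.91454052287133), np.float64(267.705463789895)) [ 0.44712331 -0.13858393  0.124     ] [ 0.44691698 -0.07070469  0.107     ]
```

View pics/w5a.png

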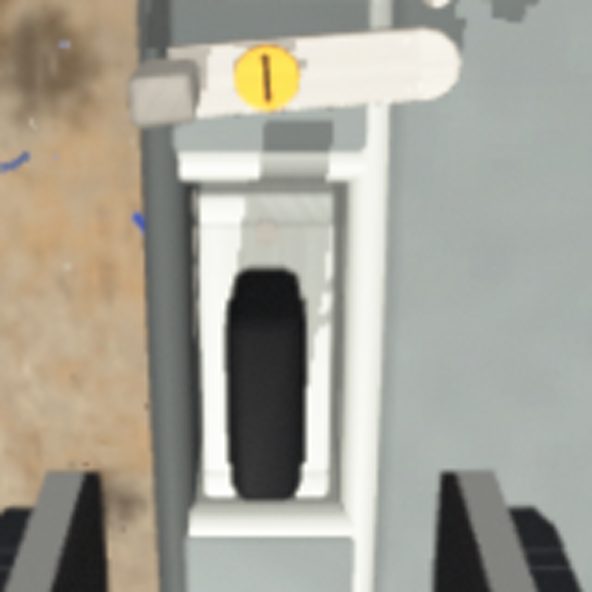

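```bash
python3 -m handwheel '[[[0,-1.5,15],0],[[0,-1.5,30],0],[[0,-1.5,45],0],[[0,-1.5,52],0],[[0,-1.5,56],0],[[0,-1.5,56],0],[[0,-1.5,56],0],[[0,-1.5,56],0]]' 45; python3 -m handwheel '[[[0,0,0],0],[[0,0,0],0],[[0,0,0],0],[[0,0,0],0],[[0,0,0],0],[[0,0,0],0],[[0,0,0],0],[[0,0,0],0]]' 5; python3 - <<'E'
from h import *
s,c=shot('wrist','w6.png'); save(s,c,'w6.pkl'); print(s['tool_pos'],s['gripper_width'],s['time_s'],s['force'])
E
```

```text
time_s: 5.3
tool_pos: [0.4481, -0.1232, 0.126]
tcp_rot: [[-0.012, 1.0, 0.002], [1.0, 0.012, -0.0], [-0.0, 0.002, -1.0]]
force: [-0.2, 1.0, 0.2]
gripper_width: 0.0448
time_s: 6.1
tool_pos: [0.4481, -0.1231, 0.1257]
tcp_rot: [[-0.012, 1.0, 0.001], [1.0, 0.012, -0.0], [-0.0, 0.001, -1.0]]
force: [0.1, -0.8, 4.0]
gripper_width: 0.0106
[ 0.44805391 -0.12306988  0.12569661] 0.010611512426588865 6.1 [ 0.1388267  -0.75936364  3.96814324]
```

View pics/w6.png

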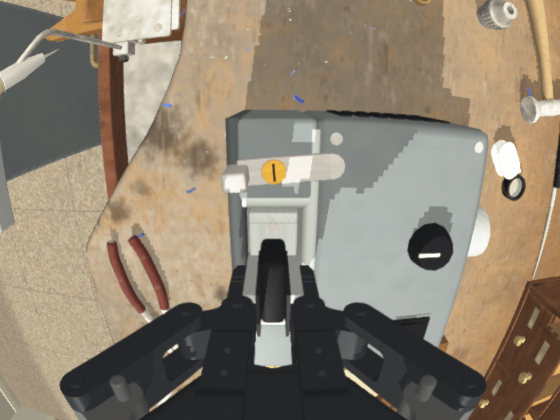

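```bash
python3 -m handwheel '[[[0,0,-10],0],[[0,0,-25],0],[[0,0,-45],0],[[0,0,-65],0],[[0,0,-90],0],[[0,0,-115],0],[[0,0,-125],0],[[0,0,-125],0]]' 5; python3 - <<'E'
from h import *
s,c=shot('scene','s7.png'); print(s['tool_pos'],s['gripper_width'],s['time_s'],s['force'])
for u,v in [(187.3,181.8),(203.9,208.5),(267.6,195.8),(246.4,171.5)]: print(np.round(onplane(c,s,u,v,.038),3))
E
```

```text
time_s: 6.95
tool_pos: [0.4479, -0.1231, 0.2513]
tcp_rot: [[-0.012, 1.0, 0.002], [1.0, 0.012, -0.0], [-0.0, 0.002, -1.0]]
force: [-0.2, -0.3, -0.6]
gripper_width: 0.0108
[ 0.44788938 -0.12314674  0.25131881] 0.010828504235765306 6.95 [-0.21194909 -0.25298514 -0.55203981]
[0.414 0.381 0.038]
[0.39  0.235 0.038]
[0.553 0.206 0.038]
[0.576 0.351 0.038]
```

View pics/s7.png

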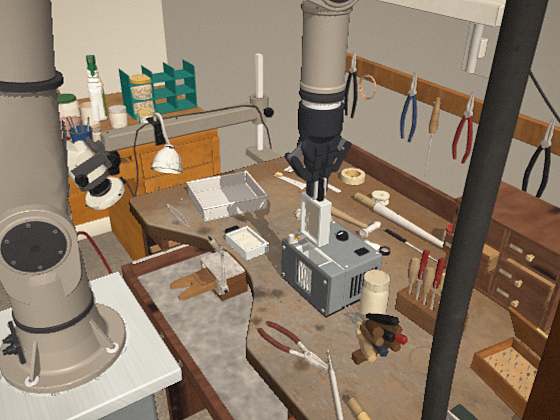

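```bash
python3 -m handwheel '[[[20,4,-5],0],[[60,8,-5],0],[[105,12,-5],0],[[150,16,-5],0],[[195,20,-5],0],[[240,25,-5],0],[[285,30,-5],0],[[330,35,-5],0]]' 5; python3 -m handwheel '[[[40,2,0],0],[[70,4,10],0],[[86,5,40],0],[[86,5,70],0],[[86,5,100],0],[[86,5,120],0],[[86,5,120],0],[[86,5,120],0]]' 5; python3 - <<'E'
from h import *
s,c=shot('scene','s8.png'); print(s['tool_pos'],s['gripper_width'],s['time_s'],s['force'])
b=cv2.imread('pics/s8.png')
cv2.imwrite('pics/s8a.png',cv2.resize(b[80:280,150:350],None,fx=3,fy=3,interpolation=cv2.INTER_CUBIC))
E
```

```text
time_s: 7.8
tool_pos: [0.4772, 0.2086, 0.2531]
tcp_rot: [[-0.012, 1.0, -0.004], [1.0, 0.012, -0.002], [-0.002, -0.004, -1.0]]
force: [0.6, 0.7, -1.1]
gripper_width: 0.0108
time_s: 8.6
tool_pos: [0.4816, 0.2929, 0.1341]
tcp_rot: [[-0.012, 1.0, -0.003], [1.0, 0.012, -0.001], [-0.001, -0.003, -1.0]]
force: [0.3, 0.7, -0.5]
gripper_width: 0.0108
[0.48160671 0.29292794 0.13414277] 0.010797599310490168 8.6 [ 0.28963924  0.72074459 -0.47325134]
```

View pics/s8a.png

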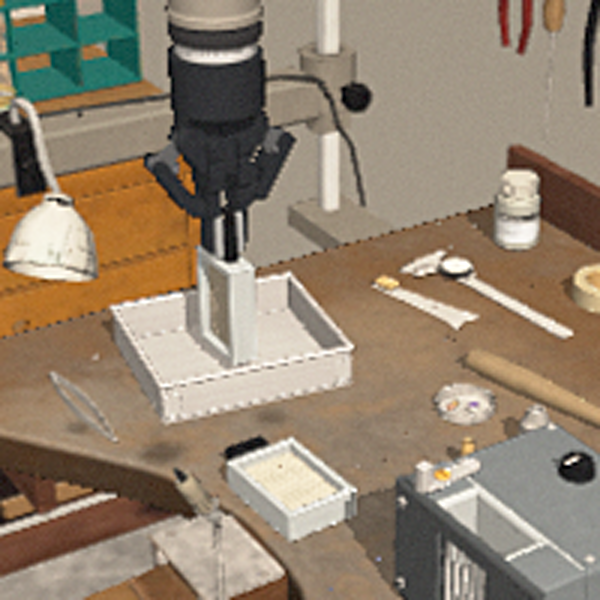

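```bash
python3 -m handwheel '[[[0,0,5],0],[[0,0,10],0],[[0,0,13],0],[[0,0,14.5],0],[[0,0,15],0],[[0,0,15],0],[[0,0,15],0],[[0,0,15],0]]' 5; python3 -m handwheel '[[[0,0,0],0],[[0,0,0],0],[[0,0,0],0],[[0,0,0],0],[[0,0,0],0],[[0,0,0],0],[[0,0,-20],0],[[0,0,-40],0]]' 40;python3 -m handwheel '[[[0,0,-30],0],[[0,0,-60],0],[[0,0,-80],0],[[0,0,-90],0],[[0,0,-90],0],[[0,0,-90],0],[[0,0,-90],0],[[0,0,-90],0]]' 40; python3 - <<'E'
from h import *
s,c=shot('scene','s9.png'); print(s['tool_pos'],s['gripper_width'],s['time_s'],s['force'])
b=cv2.imread('pics/s9.png')
cv2.imwrite('pics/s9a.png',cv2.resize(b[80:280,150:350],None,fx=3,fy=3,interpolation=cv2.INTER_CUBIC))
E
```

```text
time_s: 9.45
tool_pos: [0.4825, 0.2936, 0.1205]
tcp_rot: [[-0.012, 1.0, 0.0], [1.0, 0.012, 0.0], [0.0, 0.0, -1.0]]
force: [0.3, 0.8, -1.3]
gripper_width: 0.0106
time_s: 10.25
tool_pos: [0.4818, 0.2931, 0.16]
tcp_rot: [[-0.012, 1.0, -0.002], [1.0, 0.012, -0.001], [-0.001, -0.002, -1.0]]
force: [1.0, -0.1, -0.2]
gripper_width: 0.0399
time_s: 11.05
tool_pos: [0.4818, 0.293, 0.2488]
tcp_rot: [[-0.012, 1.0, -0.002], [1.0, 0.012, -0.002], [-0.002, -0.002, -1.0]]
force: [0.6, 0.4, 0.3]
gripper_width: 0.0402
[0.48183299 0.29299881 0.24881553] 0.04021984950959981 11.05 [0.55697753 0.43242259 0.33854683]
```

View pics/s9a.png

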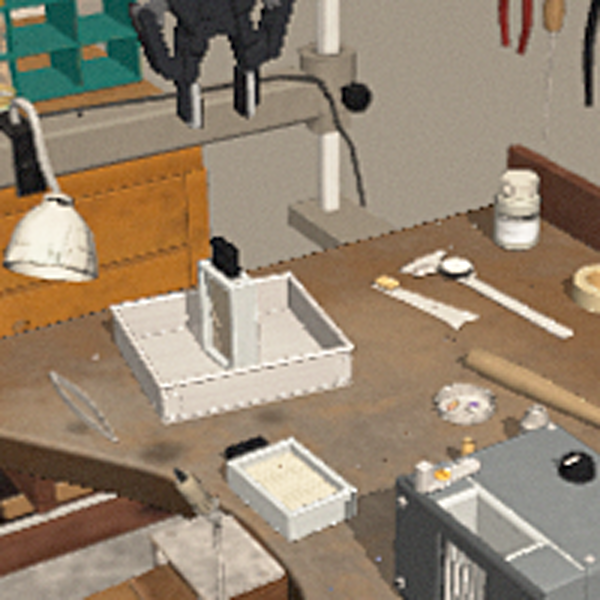

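```bash
python3 -m handwheel '[[[-40,-6,0],0],[[-85,-13,0],0],[[-130,-20,0],0],[[-175,-27,0],0],[[-220,-35,5],0],[[-260,-42,10],0],[[-278,-45,15],0],[[-278,-45,15],0]]' 60; python3 - <<'E'
from h import *
s,c=shot('wrist','w10.png'); save(s,c,'w10.pkl'); print(s['tool_pos'],s['gripper_width'],s['time_s'],s['force'])
E
```

```text
time_s: 11.9
tool_pos: [0.4397, 0.011, 0.2344]
tcp_rot: [[-0.005, 1.0, -0.002], [1.0, 0.005, -0.002], [-0.002, -0.002, -1.0]]
force: [-0.1, 0.3, 1.0]
gripper_width: 0.0597
[0.43966956 0.01102468 0.23438807] 0.05968445452181638 11.9 [-0.07726579  0.30548272  0.96028981]
```

View pics/w10.png

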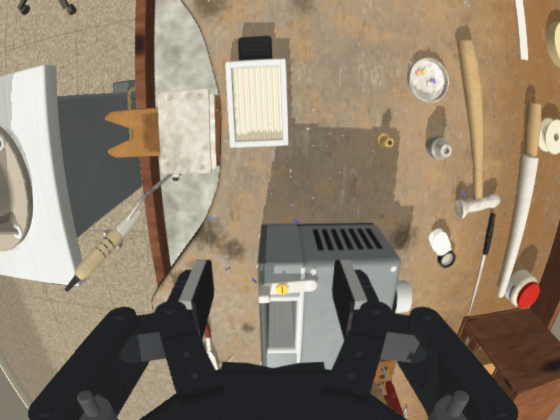

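```bash
python3 - <<'E'
from h import *
a=cv2.imread('pics/w10.png')
cv2.imwrite('pics/w10a.png',cv2.resize(a[20:160,190:330],None,fx=4.2,fy=4.2,interpolation=cv2.INTER_CUBIC))
E
```

View pics/w10a.png

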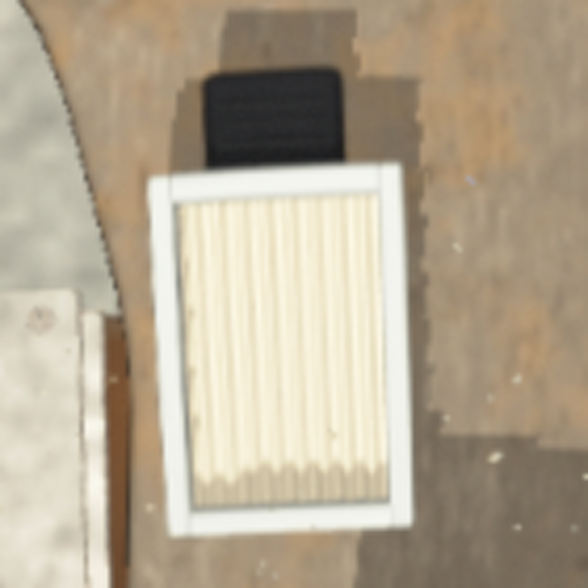

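```bash
python3 - <<'E'
from h import *
s,c=load('w10.pkl')
P=lambda x,y,z: onplane(c,s,190+x/4.2,20+y/4.2,z,True)*1000
q=[P(148,177,.024),P(402,163,.024),P(412,525,.024),P(169,536,.024)]
for p in q: print(np.round(p,1))
for x,y in [(204,78),(340,68),(207,165),(343,160)]: print('bar',np.round(P(x,y,.018),1))
t=(q[0]+q[1])/2;b=(q[2]+q[3])/2;d=t-b;print(t,b,np.linalg.norm(d),np.degrees(np.arctan2(-d[0],d[1])))
d=q[1]-q[0]; print(np.degrees(np.arctan2(d[1],d[0]))); d=q[2]-q[3]; print(np.degrees(np.arctan2(d[1],d[0])))
E
```

```text
[390.6 130.6  24. ]
[450.2 133.3  24. ]
[453.4  46.   24. ]
[394.5  43.3  24. ]
bar [403.1 155.5  18. ]
bar [435.5 157.6  18. ]
bar [403.9 133.7  18. ]
bar [436.3 134.6  18. ]
[420.36430526 131.95954655  24.        ] [423.95216671  44.61933676  24.        ] 87.41387186967077 2.3523392458766335
2.623845170834548
2.6458622775561875
```

```bash
python3 -m handwheel '[[[35,-5,0],0],[[75,-10,20],-1.8],[[115,-15,50],-1.8],[[137.5,-18.5,90],-1.8],[[137.5,-18.5,120],-1.8],[[137.5,-18.5,120],-1.8],[[137.5,-18.5,120],-1.8],[[137.5,-18.5,120],-1.8]]' 60; python3 - <<'E'
from h import *
s,c=shot('wrist','w11.png'); save(s,c,'w11.pkl'); print(s['tool_pos'],s['gripper_width'],s['time_s'],s['tcp_rot'][0])
E
```

```text
time_s: 12.75
tool_pos: [0.4223, 0.1529, 0.1171]
tcp_rot: [[-0.043, 0.999, 0.004], [0.999, 0.043, 0.001], [0.001, 0.004, -1.0]]
force: [-0.5, -0.2, 0.7]
gripper_width: 0.0601
[0.4223389  0.15287476 0.11713032] 0.06009689828027535 12.75 [-0.04334826  0.99905325  0.00367969]
```

View pics/w11.png

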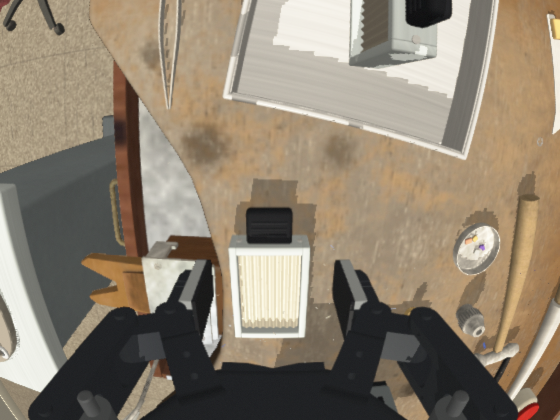

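```bash
python3 - <<'E'
from h import *
a=cv2.imread('pics/w11.png')
s,c=load('w11.pkl')
for u,v,z in [(248,211,.018),(291,210,.018),(231,244,.024),(309,243,.024),(236,337,.024),(305,336,.024)]: print(np.round(onplane(c,s,u,v,z,True)*1000,1))
E
```

```text
[403.9 157.4  18. ]
[434.3 159.4  18. ]
[392.3 133.6  24. ]
[448.5 136.8  24. ]
[394.8  43.7  24. ]
[453.8  47.5  24. ]
```

```bash
python3 -m handwheel '[[[0,0,15],0],[[0,0,30],0],[[0,0,45],0],[[0,0,55],0],[[0,0,60],0],[[0,0,60],0],[[0,0,60],0],[[0,0,60],0]]' 60; python3 - <<'E'
from h import *
s,c=shot('side','d12.png'); print(s['tool_pos'],s['gripper_width'],s['time_s'],s['tcp_rot'][0])
b=cv2.imread('pics/d12.png')
cv2.imwrite('pics/d12a.png',cv2.resize(b[100:300,180:380],None,fx=3,fy=3,interpolation=cv2.INTER_CUBIC))
s,c=shot('scene','s12.png')
b=cv2.imread('pics/s12.png')
cv2.imwrite('pics/s12a.png',cv2.resize(b[120:300,160:340],None,fx=3.3,fy=3.3,interpolation=cv2.INTER_CUBIC))
E
```

```text
time_s: 13.6
tool_pos: [0.4213, 0.1524, 0.056]
tcp_rot: [[-0.044, 0.999, 0.002], [0.999, 0.044, 0.001], [0.0, 0.002, -1.0]]
force: [-0.0, 0.2, -0.5]
gripper_width: 0.0598
[0.42131415 0.1524313  0.05601811] 0.0597957730835205 13.6 [-0.04360003  0.99904782  0.00157827]
```

View pics/s12a.png

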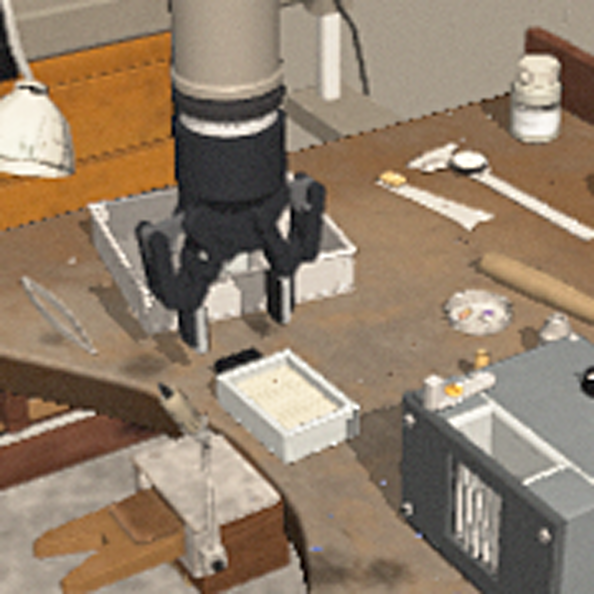

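View pics/d12a.png

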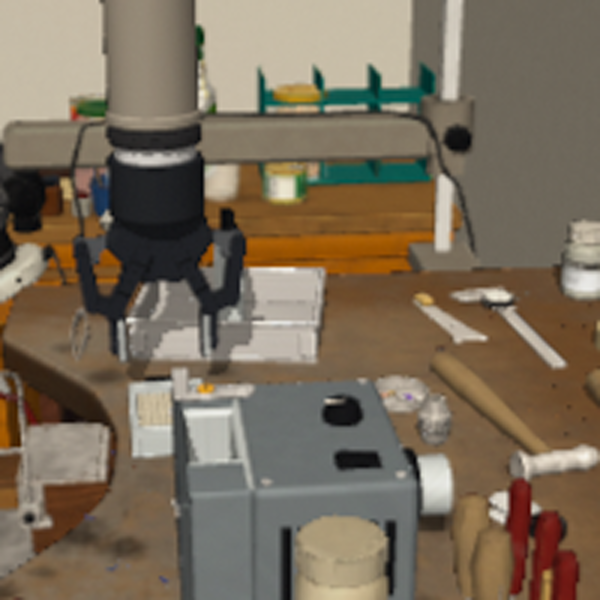

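```bash
python3 -m handwheel '[[[-3,-2,10],0],[[-3.5,-2,18],0],[[-3.5,-2,23],0],[[-3.5,-2,26],0],[[-3.5,-2,28],0],[[-3.5,-2,28],0],[[-3.5,-2,28],0],[[-3.5,-2,28],0]]' 40; python3 - <<'E'
from h import *
s,c=shot('wrist','w13.png'); print(s['tool_pos'],s['gripper_width'],s['time_s'],s['force'])
s,c=shot('scene','s13.png')
b=cv2.imread('pics/s13.png')
cv2.imwrite('pics/s13a.png',cv2.resize(b[160:280,180:300],None,fx=5,fy=5,interpolation=cv2.INTER_CUBIC))
E
```

```text
time_s: 14.5
tool_pos: [0.4191, 0.1488, 0.0275]
tcp_rot: [[-0.044, 0.999, 0.001], [0.999, 0.044, 0.0], [0.0, 0.001, -1.0]]
force: [0.4, -0.3, -0.4]
gripper_width: 0.04
[0.41907238 0.14876237 0.02753876] 0.04003431264060962 14.5 [ 0.39983666 -0.29994803 -0.39286542]
```

View pics/s13a.png

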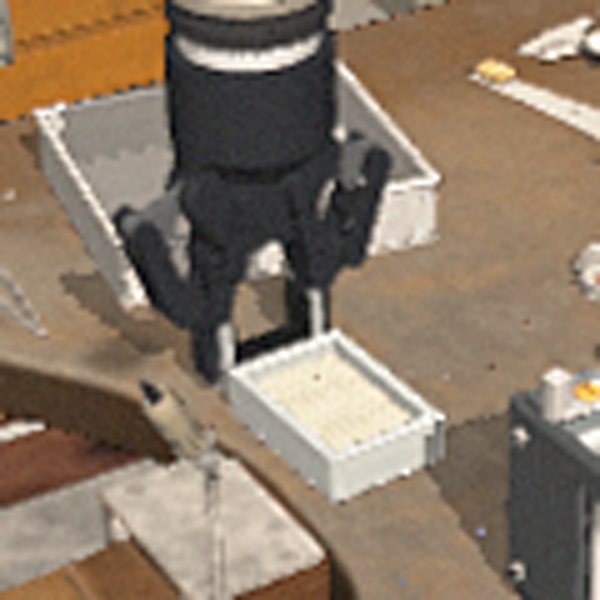

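View pics/w13.png

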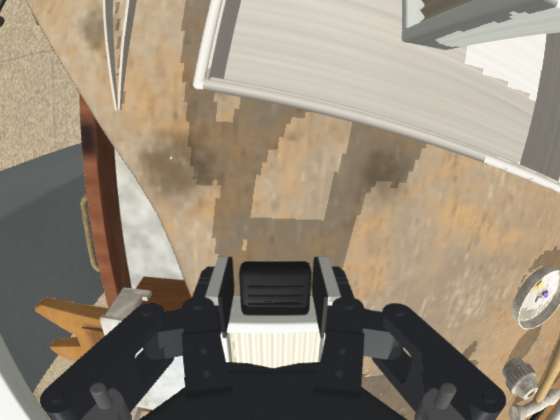

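```bash
python3 -m handwheel '[[[0,0,0],0],[[0,0,0],0],[[0,0,0],0],[[0,0,0],0],[[0,0,0],0],[[0,0,0],0],[[0,0,0],0],[[0,0,0],0]]' 33; python3 -m handwheel '[[[0,0,-2],0],[[0,0,-4],0],[[0,0,-7],0],[[0,0,-10],0],[[0,0,-13],0],[[0,0,-15],0],[[0,0,-15],0],[[0,0,-15],0]]' 33;  python3 - <<'E'
from h import *
s,c=shot('scene','s14.png'); print(s['tool_pos'],s['gripper_width'],s['time_s'],s['force'],s['moment'])
b=cv2.imread('pics/s14.png')
cv2.imwrite('pics/s14a.png',cv2.resize(b[160:280,180:300],None,fx=5,fy=5,interpolation=cv2.INTER_CUBIC))
E
```

```text
time_s: 15.4
tool_pos: [0.4191, 0.1487, 0.0275]
tcp_rot: [[-0.044, 0.999, 0.001], [0.999, 0.044, 0.0], [0.0, 0.001, -1.0]]
force: [0.2, -0.6, 4.4]
gripper_width: 0.0332
time_s: 16.2
tool_pos: [0.4188, 0.1486, 0.0423]
tcp_rot: [[-0.044, 0.999, 0.0], [0.999, 0.044, -0.0], [-0.0, 0.0, -1.0]]
force: [-1.0, 0.1, -0.9]
gripper_width: 0.0337
[0.41880868 0.14859098 0.04233805] 0.0337291192948731 16.2 [-0.99706608  0.10798895 -0.86462947] [ 0.06909716  0.02590705 -0.00737041]
```

View pics/s14a.png

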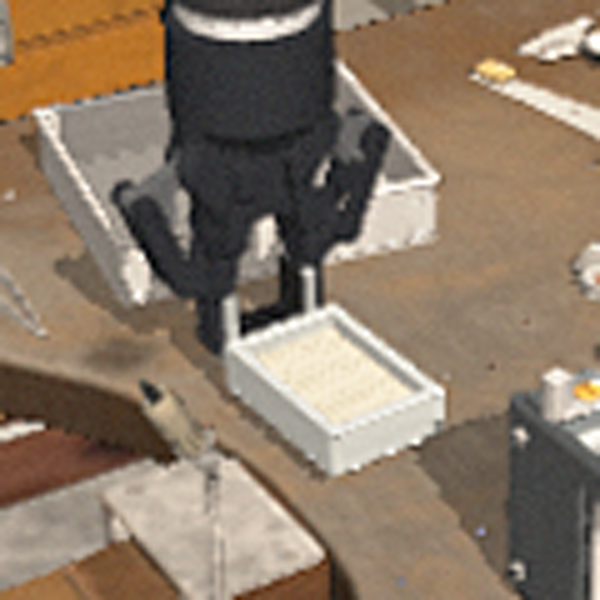

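```bash
python3 -m handwheel '[[[0,0,-3],0],[[0,0,-6],0],[[0,0,-9],0],[[0,0,-10],0],[[0,0,-10],0],[[0,0,-10],0],[[0,0,-10],0],[[0,0,-10],0]]' 33.5;  python3 - <<'E'
from h import *
s,c=shot('scene','s15.png'); print(s['tool_pos'],s['gripper_width'],s['time_s'],s['force'],s['moment'])
b=cv2.imread('pics/s15.png')
cv2.imwrite('pics/s15a.png',cv2.resize(b[160:280,180:300],None,fx=4,fy=4,interpolation=cv2.INTER_CUBIC))
E
```

```text
time_s: 17.05
tool_pos: [0.4187, 0.1486, 0.0522]
tcp_rot: [[-0.044, 0.999, -0.0], [0.999, 0.044, -0.0], [-0.0, -0.0, -1.0]]
force: [0.2, -0.5, -1.2]
gripper_width: 0.0337
[0.41870972 0.14856858 0.05217863] 0.03374630089953899 17.05 [ 0.19660179 -0.49075786 -1.17493329] [ 0.05741396  0.01606553 -0.05020365]
```

View pics/s15a.png

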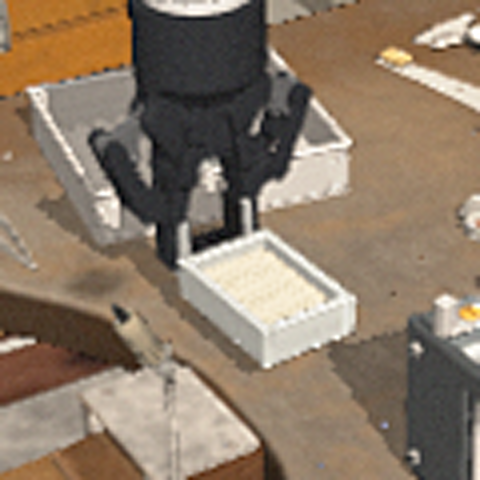

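```bash
python3 -m handwheel '[[[0,0,0],0],[[0,0,0],0],[[0,0,0],0],[[0,0,0],0],[[0,0,0],0],[[0,0,0],0],[[0,0,0],0],[[0,0,0],0]]' 33.8;  python3 - <<'E'
from h import *
s,c=shot('scene','s16.png'); print(s['tool_pos'],s['gripper_width'],s['time_s'],s['force'],s['moment'])
b=cv2.imread('pics/s16.png')
cv2.imwrite('pics/s16a.png',cv2.resize(b[160:280,180:300],None,fx=4,fy=4,interpolation=cv2.INTER_CUBIC))
E
```

```text
time_s: 17.9
tool_pos: [0.4188, 0.1486, 0.0523]
tcp_rot: [[-0.044, 0.999, 0.0], [0.999, 0.044, -0.0], [-0.0, 0.0, -1.0]]
force: [-0.8, -0.6, -0.5]
gripper_width: 0.0337
[0.41881389 0.14861627 0.05230925] 0.03367748855398 17.9 [-0.77711584 -0.57160587 -0.49441388] [0.04768124 0.02715744 0.02375601]
```

View pics/s16a.png

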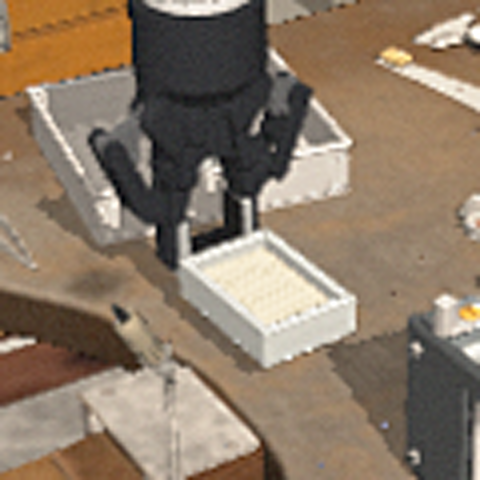

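```bash
python3 -m handwheel '[[[0,0,0],0],[[0,0,0],0],[[0,0,0],0],[[0,0,0],0],[[0,0,0],0],[[0,0,0],0],[[0,0,0],0],[[0,0,0],0]]' 34.1;  python3 - <<'E'
from h import *
s,c=shot('scene','s17.png'); print(s['tool_pos'],s['gripper_width'],s['time_s'],s['force'],s['moment'])
b=cv2.imread('pics/s17.png')
cv2.imwrite('pics/s17a.png',cv2.resize(b[160:280,180:300],None,fx=4,fy=4,interpolation=cv2.INTER_CUBIC))
E
```

```text
time_s: 18.75
tool_pos: [0.4188, 0.1486, 0.0523]
tcp_rot: [[-0.044, 0.999, 0.0], [0.999, 0.044, -0.0], [-0.0, 0.0, -1.0]]
force: [-0.8, -0.1, 0.1]
gripper_width: 0.0341
[0.4187985  0.14860191 0.05229479] 0.034121166348022106 18.75 [-0.80439279 -0.08120487  0.0994139 ] [0.03653439 0.00144745 0.00803649]
```

View pics/s17a.png

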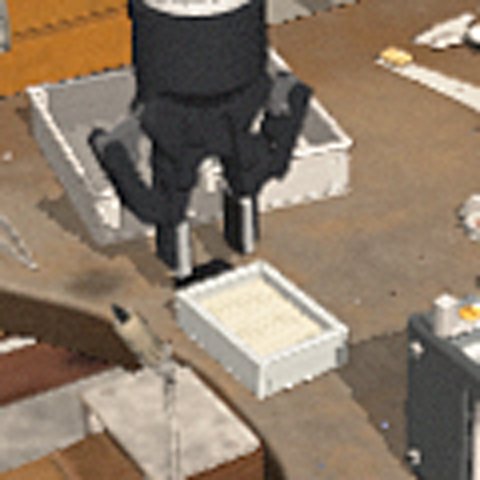

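```bash
python3 -m handwheel '[[[5,0,0],0],[[12,0,0],0],[[12,0,6],0],[[12,0,12],0],[[12,0,16],0],[[12,0,17],0],[[12,0,17],0],[[12,0,17],0]]' 40;  python3 - <<'E'
from h import *
s,c=shot('wrist','w18.png'); print(s['tool_pos'],s['gripper_width'],s['time_s'],s['force'],s['moment'])
E
```

```text
time_s: 19.6
tool_pos: [0.4184, 0.1605, 0.0353]
tcp_rot: [[-0.043, 0.999, 0.0], [0.999, 0.043, -0.0], [-0.0, 0.0, -1.0]]
force: [0.3, 0.7, -0.0]
gripper_width: 0.0401
[0.41838635 0.16047159 0.03530841] 0.04009107699734709 19.6 [ 0.26326795  0.65790166 -0.04831249] [-0.00712611  0.03829373  0.04150154]
```

View pics/w18.png

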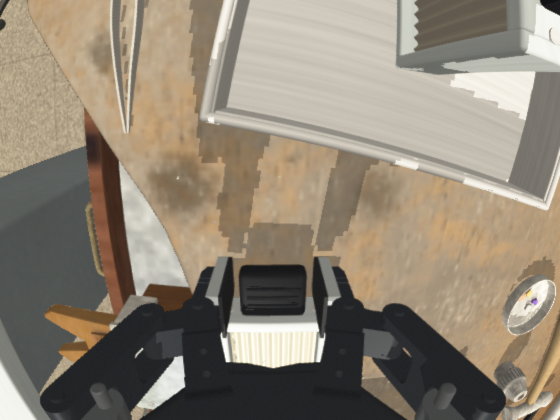

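```bash
python3 - <<'E'
from h import *
s=read_state(); import pickle
c=load('w11.pkl')[1]
for u,v,z in [(242,267,.018),(304,267,.018),(231,318,.024)]: print(np.round(onplane(c,s,u,v,z,True)*1000,1))
E
```

```text
[402.5 166.7  18. ]
[432.1 168.   18. ]
[397.4 139.6  24. ]
```

```bash
python3 -m handwheel '[[[5,-1,0],0],[[11,-1,0],0],[[11,-1,0],0],[[11,-1,0],0],[[11,-1,0],0],[[11,-1,0],0],[[11,-1,0],0],[[11,-1,0],0]]' 40; python3 -m handwheel '[[[0,0,0],0],[[0,0,0],0],[[0,0,0],0],[[0,0,-5],0],[[0,0,-10],0],[[0,0,-15],0],[[0,0,-20],0],[[0,0,-20],0]]' 33.4;   python3 - <<'E'
from h import *
s,c=shot('scene','s19.png'); print(s['tool_pos'],s['gripper_width'],s['time_s'],s['force'],s['moment'])
b=cv2.imread('pics/s19.png')
cv2.imwrite('pics/s19a.png',cv2.resize(b[160:280,180:300],None,fx=4,fy=4,interpolation=cv2.INTER_CUBIC))
E
```

```text
time_s: 20.45
tool_pos: [0.4168, 0.1714, 0.0353]
tcp_rot: [[-0.043, 0.999, -0.0], [0.999, 0.043, -0.0], [-0.0, -0.0, -1.0]]
force: [0.1, 0.1, 0.3]
gripper_width: 0.0401
time_s: 21.25
tool_pos: [0.4174, 0.1719, 0.0562]
tcp_rot: [[-0.044, 0.999, 0.002], [0.999, 0.044, 0.001], [0.001, 0.002, -1.0]]
force: [0.4, 0.4, -1.1]
gripper_width: 0.0337
[0.41737884 0.17190197 0.05618426] 0.033688375630972406 21.25 [ 0.39489822  0.44818451 -1.06368031] [ 0.15495164  0.01286499 -0.04082496]
```

View pics/s19a.png

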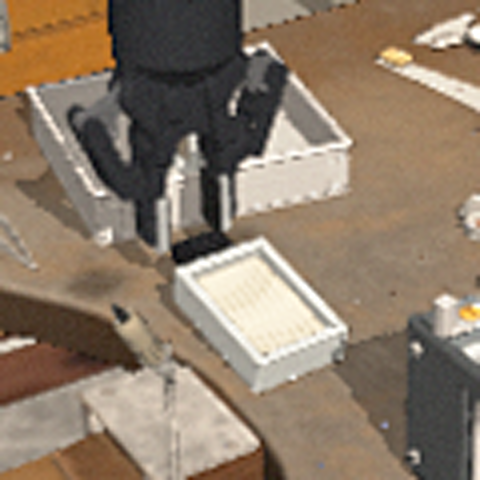

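```bash
python3 -m handwheel '[[[-2,0,-9],0],[[-5,0,-18],0],[[-9,0,-27],0],[[-13,0,-35],0],[[-18,0,-42],0],[[-24,0,-50],0],[[-30,0,-58],0],[[-30,0,-58],0]]' 33.4;   python3 - <<'E'
from h import *
s,c=shot('scene','s20.png'); print(s['tool_pos'],s['gripper_width'],s['time_s'],s['force'],s['moment'])
b=cv2.imread('pics/s20.png')
cv2.imwrite('pics/s20a.png',cv2.resize(b[140:280,160:300],None,fx=4,fy=4,interpolation=cv2.INTER_CUBIC))
E
```

```text
time_s: 22.1
tool_pos: [0.419, 0.1406, 0.1145]
tcp_rot: [[-0.042, 0.999, 0.002], [0.999, 0.042, 0.0], [0.0, 0.002, -1.0]]
force: [0.5, -0.3, -0.1]
gripper_width: 0.0331
[0.41903544 0.14060301 0.11448885] 0.03311230819773991 22.1 [ 0.53998742 -0.334057   -0.13982576] [0.06523171 0.05095347 0.0247375 ]
```

View pics/s20a.png

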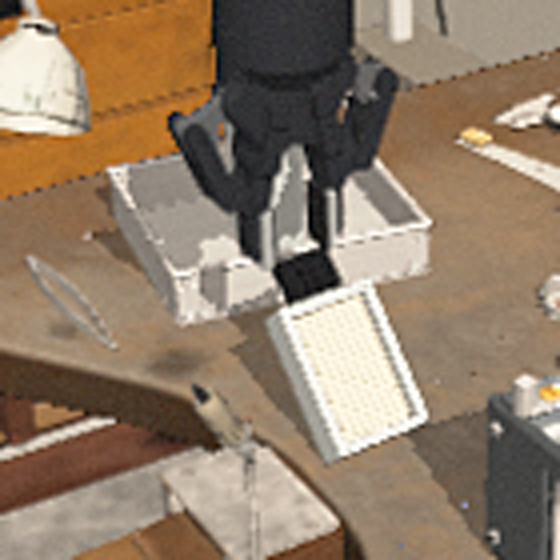

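```bash
python3 -m handwheel '[[[-6,0,-5],0],[[-12,0,-10],0],[[-18,0,-15],0],[[-24,0,-19],0],[[-30,0,-22],0],[[-36,0,-24],0],[[-41,0,-26],0],[[-41,0,-26],0]]' 33.2;   python3 - <<'E'
from h import *
s,c=shot('scene','s21.png'); print(s['tool_pos'],s['gripper_width'],s['time_s'],s['force'],s['moment'])
b=cv2.imread('pics/s21.png')
cv2.imwrite('pics/s21a.png',cv2.resize(b[140:280,160:300],None,fx=4,fy=4,interpolation=cv2.INTER_CUBIC))
E
```

```text
time_s: 22.95
tool_pos: [0.4201, 0.0996, 0.1395]
tcp_rot: [[-0.042, 0.999, 0.0], [0.999, 0.042, -0.0], [-0.0, 0.0, -1.0]]
force: [-0.3, 0.3, -0.7]
gripper_width: 0.0334
[0.42007753 0.09963379 0.13946476] 0.033366264664826936 22.95 [-0.25291012  0.33960866 -0.71629427] [ 0.02439395 -0.02990013 -0.00382804]
```

View pics/s21a.png

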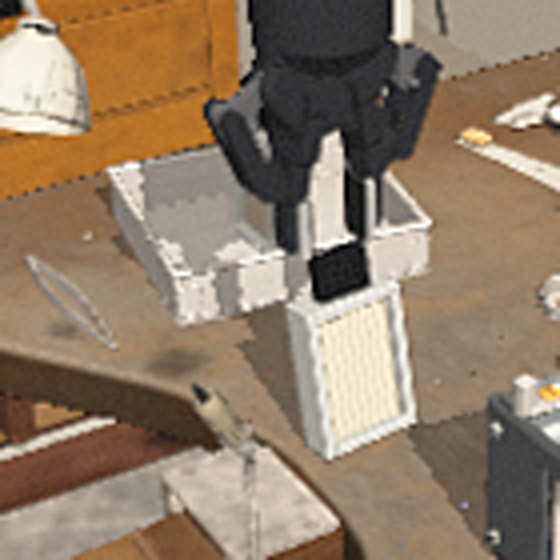

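```bash
python3 - <<'E'
from h import *
s,c=shot('side','d22.png')
cc=capture('scene')
for u,v in [(330,460),(413,413),(318,452)]: print(np.round(onplane(cc,s,160+u/4,140+v/4,0)*1000,1))
b=cv2.imread('pics/d22.png')
cv2.imwrite('pics/d22a.png',cv2.resize(b[130:290,150:310],None,fx=3.7,fy=3.7,interpolation=cv2.INTER_CUBIC))
E
```

```text
[398.8  66.    0. ]
[462.1  80.2   0. ]
[397.   76.2   0. ]
```

View pics/d22a.png

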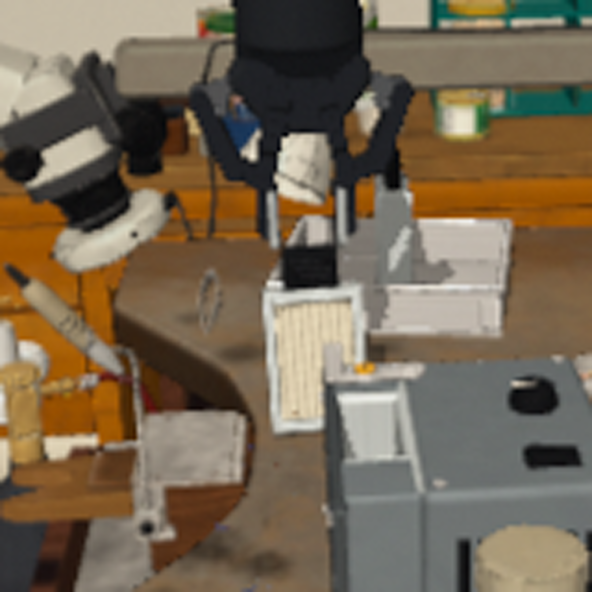

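```bash
python3 -m handwheel '[[[0,0,2],0],[[0,0,4],0],[[0,0,5],0],[[0,0,6],0],[[0,0,7],0],[[0,0,8],0],[[0,0,8],0],[[0,0,8],0]]' 33.2;   python3 - <<'E'
from h import *
s,c=shot('wrist','w23.png'); print(s['tool_pos'],s['gripper_width'],s['time_s'],s['force'],s['moment']); save(s,c,'w23.pkl')
s,c=shot('scene','s23.png')
b=cv2.imread('pics/s23.png')
cv2.imwrite('pics/s23a.png',cv2.resize(b[160:270,200:310],None,fx=5,fy=5,interpolation=cv2.INTER_CUBIC))
E
```

```text
time_s: 23.9
tool_pos: [0.4223, 0.102, 0.1341]
tcp_rot: [[-0.045, 0.999, 0.006], [0.999, 0.045, 0.002], [0.002, 0.006, -1.0]]
force: [-2.3, -0.3, 13.8]
gripper_width: 0.0337
[0.42232386 0.10200197 0.13408501] 0.033702993838475186 23.9 [-2.302734   -0.34112875 13.83550676] [-0.01163496  0.34108769  0.02220534]
```

View pics/s23a.png

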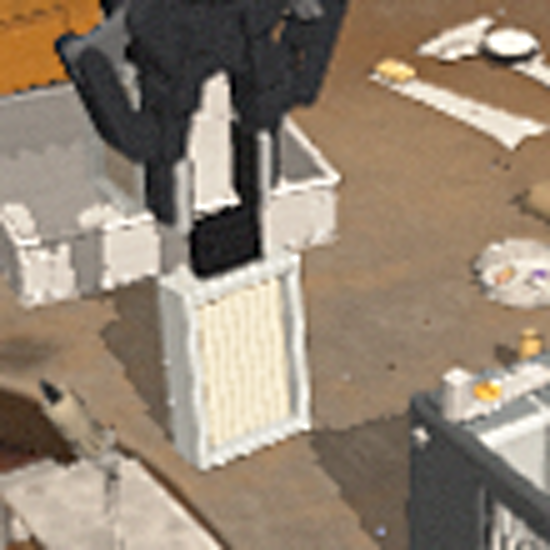

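View pics/w23.png

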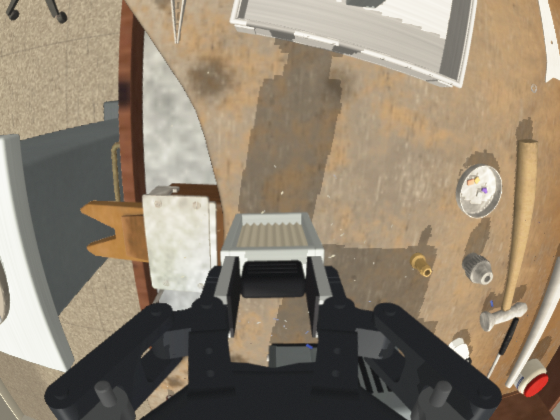

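```bash
python3 - <<'E'
from h import *
s,c=load('w23.pkl')
for u,v,z in [(240,214,0),(306,212,0),(228,252,.088),(320,250,.088),(243,265,.112),(303,265,.112)]: print(np.round(onplane(c,s,u,v,z,True)*1000,1))
E
```

```text
[395.4  90.6   0. ]
[449.9  94.7   0. ]
[396.2 100.9  88. ]
[448.3 104.3  88. ]
[406.6 106.6 112. ]
[436.1 107.9 112. ]
```

```bash
python3 -m handwheel '[[[-2,0,0],0],[[-4,0,0],0],[[-6,0,-0.5],0],[[-8,0,-0.5],0],[[-10,0,-1],0],[[-10,0,-1],0],[[-10,0,-1.5],0],[[-10,0,-2],0]]' 33.2;   python3 - <<'E'
from h import *
s,c=shot('wrist','w24.png'); print(s['tool_pos'],s['gripper_width'],s['time_s'],s['force'],s['moment']); save(s,c,'w24.pkl')
a=cv2.imread('pics/w24.png')
cv2.imwrite('pics/w24a.png',cv2.resize(a[180:340,190:350],None,fx=3.7,fy=3.7,interpolation=cv2.INTER_CUBIC))
s,c=shot('scene','s24.png')
b=cv2.imread('pics/s24.png')
cv2.imwrite('pics/s24a.png',cv2.resize(b[160:270,200:310],None,fx=5,fy=5,interpolation=cv2.INTER_CUBIC))
E
```

```text
time_s: 24.8
tool_pos: [0.4218, 0.0911, 0.1341]
tcp_rot: [[-0.044, 0.999, 0.003], [0.999, 0.044, 0.001], [0.001, 0.003, -1.0]]
force: [1.8, -0.0, 3.4]
gripper_width: 0.0332
[0.42177977 0.09113782 0.13413409] 0.03321462705937285 24.8 [ 1.84384915 -0.03088217  3.36094233] [ 0.00600985 -0.4781761   0.05173276]
```

View pics/w24a.png

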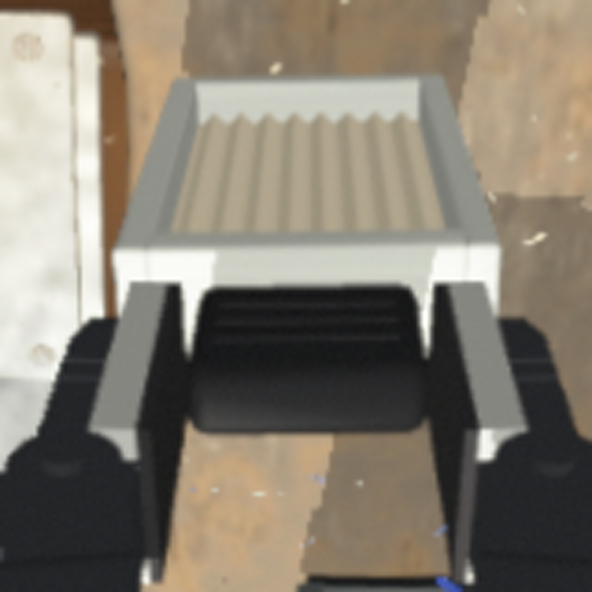

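View pics/s24a.png

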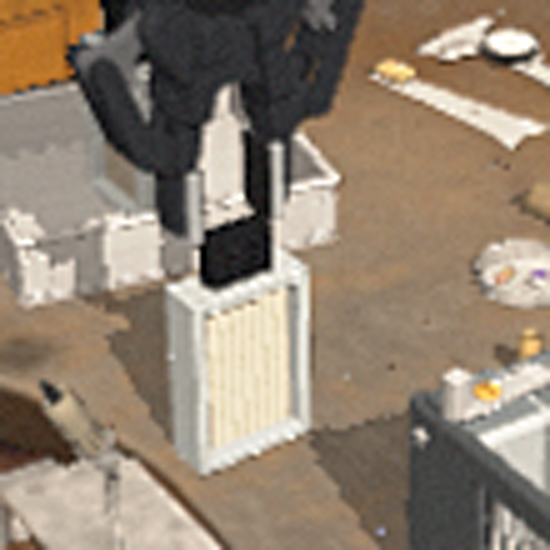

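```bash
python3 - <<'E'
from h import *
s,c=load('w24.pkl')
P=lambda x,y,z: np.round(onplane(c,s,190+x/3.7,180+y/3.7,z,True)*1000,1)
print(P(190,78,0),P(440,76,0),P(118,247,.088),P(497,243,.088),P(210,290,.108),P(405,290,.108))
E
```

```text
[395.5  90.9   0. ] [450.7  93.8   0. ] [392.1  93.1  88. ] [449.9  96.2  88. ] [407.6  97.4 108. ] [434.   98.5 108. ]
```

```bash
python3 -m handwheel '[[[0,0,0],0],[[0,0,0],0],[[0,0,0],0],[[0,0,0],0],[[0,0,0],0],[[0,0,0],0],[[0,0,0],0],[[0,0,0],0]]' 50;   python3 - <<'E'
from h import *
s,c=shot('wrist','w25.png'); print(s['tool_pos'],s['gripper_width'],s['time_s'],s['force'],s['moment']); save(s,c,'w25.pkl')
a=cv2.imread('pics/w25.png')
cv2.imwrite('pics/w25a.png',cv2.resize(a[180:340,190:350],None,fx=3.7,fy=3.7,interpolation=cv2.INTER_CUBIC))
s,c=shot('scene','s25.png')
b=cv2.imread('pics/s25.png')
cv2.imwrite('pics/s25a.png',cv2.resize(b[160:270,200:310],None,fx=5,fy=5,interpolation=cv2.INTER_CUBIC))
E
```

```text
time_s: 25.7
tool_pos: [0.4203, 0.0906, 0.1333]
tcp_rot: [[-0.044, 0.999, 0.0], [0.999, 0.044, -0.0], [-0.0, 0.0, -1.0]]
force: [-0.1, -0.6, -0.3]
gripper_width: 0.0503
[0.42033316 0.09061574 0.13330654] 0.05027632102831026 25.7 [-0.08108246 -0.60761486 -0.31198983] [ 0.01416714 -0.00485942 -0.01433736]
```

View pics/w25a.png

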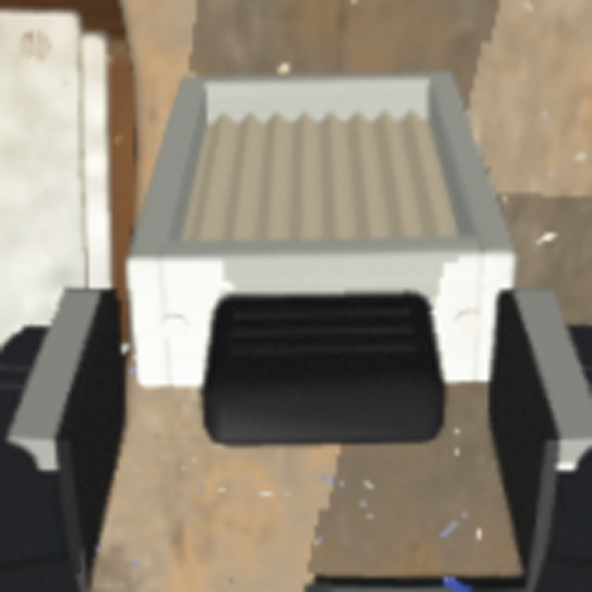

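View pics/s25a.png

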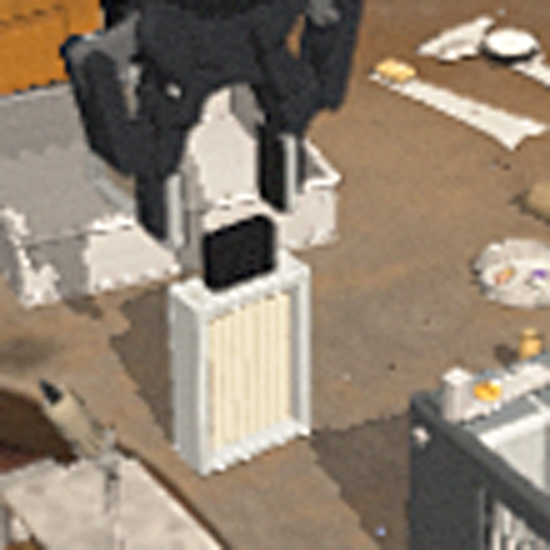

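```bash
python3 - <<'E'
from h import *
s,c=load('w25.pkl')
P=lambda x,y,z: np.round(onplane(c,s,190+x/3.7,180+y/3.7,z,True)*1000,1)
print('front',P(128,256,.088),P(515,250,.088));print('rear',P(140,387,.088),P(490,382,.088));print('bar',P(207,438,.113),P(442,438,.113)); print('bot',P(190,77,0),P(450,74,0))
E
```

```text
front [392.1  91.4  88. ] [451.  95.  88.]
rear [393.5  67.6  88. ] [449.8  71.   88. ]
bar [406.2  76.2 113. ] [438.9  77.6 113. ]
bot [393.6  90.8   0. ] [450.8  94.    0. ]
```

```bash
python3 -m handwheel '[[[0,0,-25],0],[[-4,1,-45],8],[[-9,1.6,-45],16],[[-9,1.6,-45],24.5],[[-9,1.6,-45],33],[[-9,1.6,-45],41.5],[[-9,1.6,-45],50],[[-9,1.6,-45],58.5]]' 40; python3 -m handwheel '[[[0,0,0],8.5],[[0,0,0],17],[[0,0,0],25.5],[[0,0,0],30.7],[[0,0,0],30.7],[[0,0,0],30.7],[[0,0,0],30.7],[[0,0,0],30.7]]' 40;   python3 - <<'E'
from h import *
s,c=shot('wrist','w26.png'); print(s['tool_pos'],s['gripper_width'],s['time_s'],s['tcp_rot'],s['joints']); save(s,c,'w26.pkl')
E
```

```text
time_s: 26.6
tool_pos: [0.4223, 0.0817, 0.1783]
tcp_rot: [[0.832, 0.554, 0.0], [0.554, -0.832, -0.0], [0.0, 0.0, -1.0]]
force: [-0.8, 0.3, -0.4]
gripper_width: 0.04
time_s: 27.4
tool_pos: [0.4223, 0.0817, 0.1783]
tcp_rot: [[0.998, 0.058, -0.0], [0.058, -0.998, 0.0], [-0.0, -0.0, -1.0]]
force: [-0.4, -0.9, 1.2]
gripper_width: 0.0401
[0.42231913 0.081692   0.17829927] 0.04013407049507019 27.4 [[ 9.98293212e-01  5.84008810e-02 -2.82698158e-06]
 [ 5.84008810e-02 -9.98293212e-01  7.45284149e-06]
 [-2.38690401e-06 -7.60521929e-06 -1.00000000e+00]] [-1.34512637e+01  7.65932078e+00  2.55676128e-01  1.11013718e+02
 -3.93558613e-02  6.13271028e+01 -9.98309563e+01]
```

View pics/w26.png

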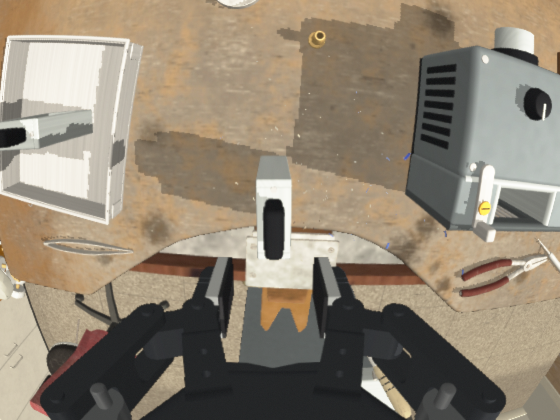

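```bash
python3 - <<'E'
from h import *
s,c=load('w26.pkl')
a=cv2.imread('pics/w26.png')
cv2.imwrite('pics/w26a.png',cv2.resize(a[140:280,205:345],None,fx=4,fy=4,interpolation=cv2.INTER_CUBIC))
print(proj(c,s,[.4223-.017,.0818-.001,.114],True),proj(c,s,[.4223,.0818,.114],True))
E
```

```text
(np.float64(272.7385192635264), np.float64(260.914311311657)) (np.float64(272.72566113957885), np.float64(236.71203675314527))
```

View pics/w26a.png

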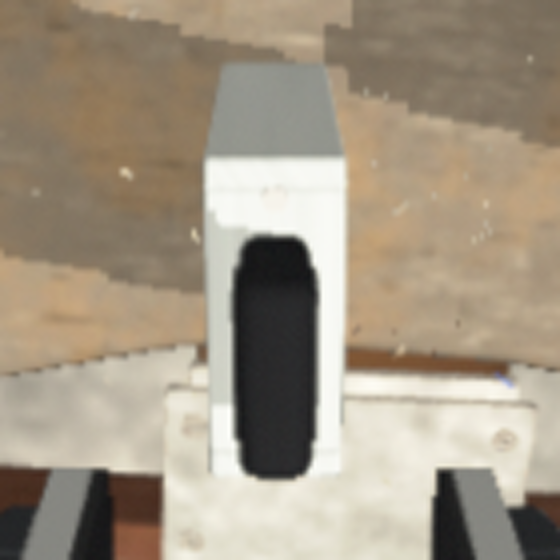

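```bash
python3 - <<'E'
from h import *
s,c=load('w26.pkl')
p=onplane(c,s,273.8,259.5,.114,True); R=np.array(s['tcp_rot']); print(p,R.T@(p-s['tool_pos']))
s,c=load('w5.pkl')
for v in (265,):
  p=onplane(c,s,271,v,.124,True); R=np.array(s['tcp_rot']); print(p,R.T@(p-s['tool_pos']))
# slot mouth checks in w5a: inner edges
P=lambda x,y,z: np.round(onplane(c,s,200+x/3.7,130+y/3.7,z,True)*1000,1)
print(P(265,182,.099),P(265,505,.099))
E
```

```text
[0.40636909 0.08018776 0.114     ] [-0.01601051  0.00057066  0.0642993 ]
[ 0.44711634 -0.13786992  0.124     ] [-0.01484976 -0.00208389  0.05728774]
[446.9 -90.2  99. ] [ 447.6 -153.4   99. ]
```

```bash
python3 -m handwheel '[[[-1,0.6,15],0],[[-1,0.6,30],0],[[-1,0.6,45],0],[[-1,0.6,56],0],[[-1,0.6,62],0],[[-1,0.6,62],0],[[-1,0.6,62],0],[[-1,0.6,62],0]]' 40; python3 -m handwheel '[[[0,0,0],0],[[0,0,0],0],[[0,0,0],0],[[0,0,0],0],[[0,0,0],0],[[0,0,0],0],[[0,0,0],0],[[0,0,0],0]]' 5; python3 - <<'E'
from h import *
s,c=shot('wrist','w27.png'); print(s['tool_pos'],s['gripper_width'],s['time_s'],s['force']); save(s,c,'w27.pkl')
E
```

```text
time_s: 28.25
tool_pos: [0.422, 0.0812, 0.117]
tcp_rot: [[0.998, 0.058, 0.002], [0.058, -0.998, 0.0], [0.002, -0.0, -1.0]]
force: [0.4, -0.5, -0.3]
gripper_width: 0.0405
time_s: 29.05
tool_pos: [0.422, 0.0812, 0.1169]
tcp_rot: [[0.998, 0.058, 0.002], [0.058, -0.998, 0.0], [0.002, -0.0, -1.0]]
force: [1.0, -0.2, 5.4]
gripper_width: 0.0108
[0.42203885 0.08122482 0.11688037] 0.010795722608297736 29.05 [ 0.97677168 -0.1749878   5.38225569]
```

View pics/w27.png

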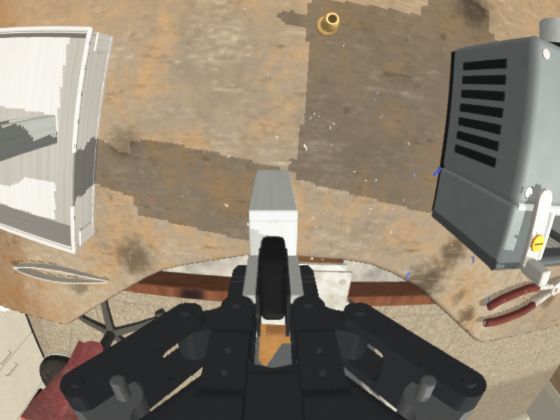

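```bash
python3 -m handwheel '[[[0,0,-20],0],[[0,0,-50],0],[[0,0,-85],0],[[0,0,-115],-8],[[0,0,-140],-16],[[0,0,-140],-24.5],[[0,10,-140],-33],[[1,30,-140],-41.5]]' 5; python3 - <<'E'
from h import *
s=read_state(); print(s['tool_pos'],s['tcp_rot'],s['gripper_width'])
print('remaining heading', 90.7-np.degrees(np.arctan2(s['tcp_rot'][1][0],s['tcp_rot'][0][0])))
d=np.array([.448,-.1228,0])-s['tool_pos']; print(np.array(s['tcp_rot']).T@d*1000)
E
```

```text
time_s: 29.9
tool_pos: [0.4231, 0.0524, 0.2555]
tcp_rot: [[0.702, 0.712, -0.002], [0.712, -0.702, 0.001], [-0.001, -0.002, -1.0]]
force: [0.2, -0.2, -1.2]
gripper_width: 0.0108
[0.42310793 0.05243208 0.25548268] [[ 7.02411864e-01  7.11767457e-01 -2.15878363e-03]
 [ 7.11769895e-01 -7.02412457e-01  5.97804396e-04]
 [-1.09085880e-03 -1.95646210e-03 -9.99997491e-01]] 0.010825209427769943
remaining heading 45.32086355907945
[-106.96173946  141.30240531  255.32355271]
```

```bash
python3 -m handwheel '[[[-15,20,0],-8],[[-33,45,0],-16],[[-52,70,0],-24],[[-71,95,0],-32],[[-90,120,0],-40],[[-107,141,0],-45.9],[[-107,141,0],-45.9],[[-107,141,0],-45.9]]' 5; python3 - <<'E'
from h import *
s,c=shot('wrist','w28.png'); save(s,c,'w28.pkl'); print(s['tool_pos'],s['tcp_rot'],s['gripper_width'],s['time_s'])
print('heading', np.degrees(np.arctan2(s['tcp_rot'][1][0],s['tcp_rot'][0][0])))
s,c=shot('scene','s28.png')
b=cv2.imread('pics/s28.png')
cv2.imwrite('pics/s28a.png',cv2.resize(b[150:330,240:420],None,fx=3.3,fy=3.3,interpolation=cv2.INTER_CUBIC))
E
```

```text
time_s: 30.7
tool_pos: [0.4467, -0.1243, 0.2552]
tcp_rot: [[-0.01, 1.0, -0.003], [1.0, 0.01, 0.001], [0.001, -0.003, -1.0]]
force: [0.5, 0.1, -1.2]
gripper_width: 0.0107
[ 0.44669586 -0.12433325  0.25522198] [[-0.00964709  0.99995014 -0.00257928]
 [ 0.99995276  0.00965012  0.00116261]
 [ 0.00118744 -0.00256794 -0.999996  ]] 0.01072902221417068 30.7
heading 90.5527467440705
```

View pics/s28a.png

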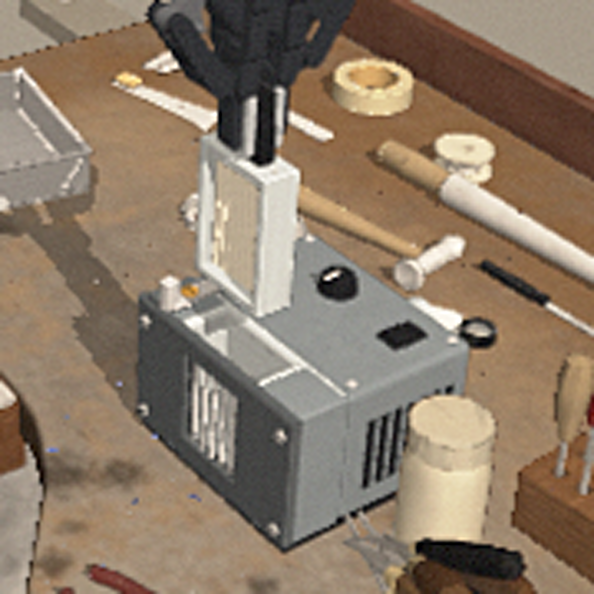

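View pics/w28.png

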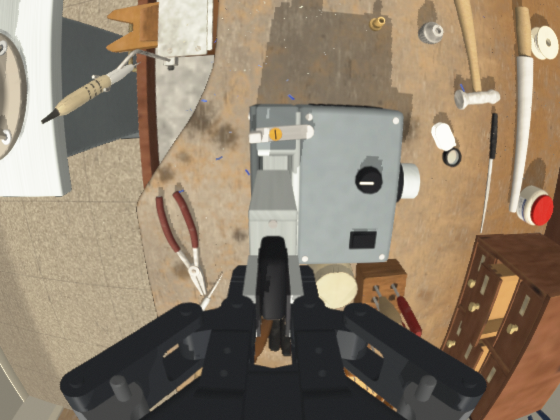

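```bash
python3 -m handwheel '[[[0,0,10],0],[[0,0,20],0],[[0,0,28],0],[[0,0,30],0],[[0,0,30],0],[[0,0,30],0],[[0,0,30],0],[[0,0,30],0]]' 5; python3 - <<'E'
from h import *
s,c=shot('wrist','w29.png'); save(s,c,'w29.pkl'); print(s['tool_pos'],s['tcp_rot'][:,0] if hasattr(s['tcp_rot'],'shape') else s['tcp_rot'],s['gripper_width'],s['time_s'])
a=cv2.imread('pics/w29.png')
cv2.imwrite('pics/w29a.png',cv2.resize(a[90:270,200:380],None,fx=3.3,fy=3.3,interpolation=cv2.INTER_CUBIC))
E
```

```text
time_s: 31.6
tool_pos: [0.4478, -0.1244, 0.2267]
tcp_rot: [[-0.012, 1.0, 0.001], [1.0, 0.012, -0.0], [-0.0, 0.001, -1.0]]
force: [-0.1, -0.0, -1.0]
gripper_width: 0.011
[ 0.44779701 -0.12440572  0.22669598] [-1.22174205e-02  9.99925337e-01 -2.32599390e-04] 0.011013652893713897 31.6
```

View pics/w29a.png

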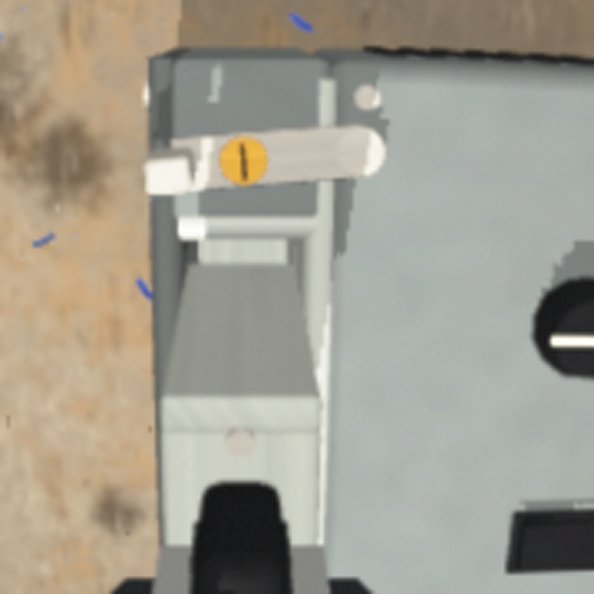

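```bash
python3 - <<'E'
from h import *
s,c=load('w29.pkl')
P=lambda x,y,z: np.round(onplane(c,s,200+x/3.3,90+y/3.3,z,True)*1000,1)
print('filter bottom +y edge',P(187,265,.1098),P(297,265,.1098)); print('slot +y edge',P(200,238,.098),P(290,238,.098),'outer',P(240,218,.0995)); print('piv',P(243,160,.107)); print('right inner edge',P(305,260,.097),P(313,300,.097),'left',P(180,270,.097))
E
```

```text
filter bottom +y edge [434.6 -94.  109.8] [459.2 -93.7 109.8]
slot +y edge [437.1 -90.3  98. ] [458.1 -90.   98. ] outer [446.3 -85.1  99.5]
piv [446.8 -70.6 107. ]
right inner edge [461.8 -95.5  97. ] [ 464.  -105.2   97. ] left [432.3 -98.2  97. ]
```

```bash
python3 -m handwheel '[[[1.4,0.3,0],0],[[1.4,0.3,4],0],[[1.4,0.3,9],0],[[1.4,0.3,14],0],[[1.4,0.3,20],0],[[1.4,0.3,26],0],[[1.4,0.3,32],0],[[1.4,0.3,38],0]]' 5; python3 - <<'E'
from h import *
s=read_state(); print(s['moment'],s['tool_pos'])
E
```

```text
time_s: 32.45
tool_pos: [0.4477, -0.1229, 0.1877]
tcp_rot: [[-0.012, 1.0, -0.0], [1.0, 0.012, 0.0], [0.0, -0.0, -1.0]]
force: [0.0, -0.0, -1.4]
gripper_width: 0.0109
[ 0.00092827 -0.02940457  0.00661512] [ 0.44773455 -0.12287751  0.18766315]
```

```bash
python3 -m handwheel '[[[0,0,10],0],[[0,0,20],0],[[0,0,30],0],[[0,0,40],0],[[0,0,48],0],[[0,0,54],0],[[0,0,58],0],[[0,0,60],0]]' 5; python3 -m handwheel '[[[0,0,1],0],[[0,0,2],0],[[0,0,2],0],[[0,0,2],0],[[0,0,2],0],[[0,0,2],0],[[0,0,2],0],[[0,0,2],0]]' 5; python3 - <<'E'
from h import *
s,c=shot('scene','s31.png'); print(s['tool_pos'])
b=cv2.imread('pics/s31.png')
cv2.imwrite('pics/s31a.png',cv2.resize(b[150:330,240:420],None,fx=3.3,fy=3.3,interpolation=cv2.INTER_CUBIC))
E
```

```text
time_s: 33.25
tool_pos: [0.4477, -0.1229, 0.128]
tcp_rot: [[-0.012, 1.0, -0.0], [1.0, 0.012, 0.0], [0.0, -0.0, -1.0]]
force: [0.5, -0.2, -0.6]
gripper_width: 0.0107
time_s: 34.05
tool_pos: [0.4482, -0.123, 0.1269]
tcp_rot: [[-0.012, 1.0, 0.001], [1.0, 0.012, -0.0], [-0.0, 0.001, -1.0]]
force: [-1.7, -0.1, 5.1]
gripper_width: 0.0108
[ 0.44817994 -0.12299978  0.12690493]
```

View pics/s31a.png

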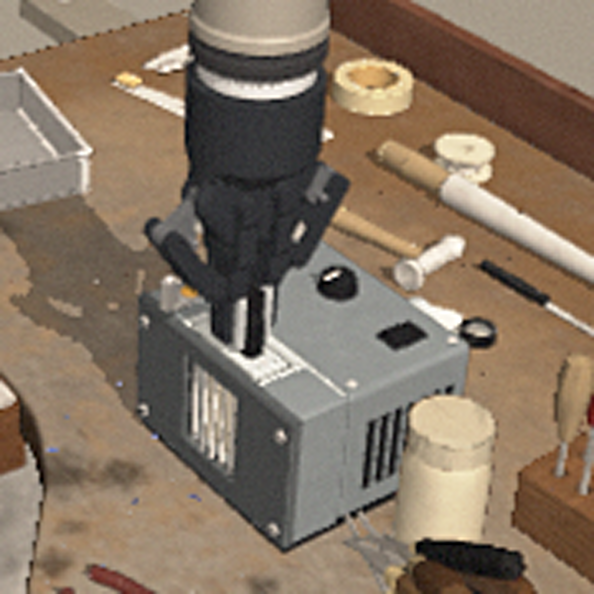

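```bash
python3 -m handwheel '[[[0,0,0],0],[[0,0,0],0],[[0,0,0],0],[[0,0,0],0],[[0,0,0],0],[[0,0,-10],0],[[0,0,-30],0],[[0,0,-50],0]]' 40; python3 -m handwheel '[[[0,0,-5],0],[[0,0,-5],0],[[0,0,-5],0],[[0,0,-5],0],[[0,0,-5],0],[[0,0,-5],0],[[0,0,-5],0],[[0,0,-5],0]]' 0; python3 - <<'E'
from h import *
s,c=shot('wrist','w32.png'); save(s,c,'w32.pkl'); print(s['tool_pos'],s['gripper_width'])
a=cv2.imread('pics/w32.png')
cv2.imwrite('pics/w32a.png',cv2.resize(a[100:280,190:370],None,fx=3.3,fy=3.3,interpolation=cv2.INTER_CUBIC))
E
```

```text
time_s: 34.9
tool_pos: [0.4476, -0.1229, 0.1773]
tcp_rot: [[-0.012, 1.0, -0.0], [1.0, 0.012, -0.0], [-0.0, -0.0, -1.0]]
force: [0.5, 0.3, 0.7]
gripper_width: 0.0402
time_s: 35.7
tool_pos: [0.4478, -0.1229, 0.1812]
tcp_rot: [[-0.012, 1.0, -0.0], [1.0, 0.012, 0.0], [0.0, -0.0, -1.0]]
force: [0.2, -0.3, 0.3]
gripper_width: 0.0003
[ 0.44775237 -0.12289424  0.18117498] 0.00025256668172881334
```

View pics/w32a.png

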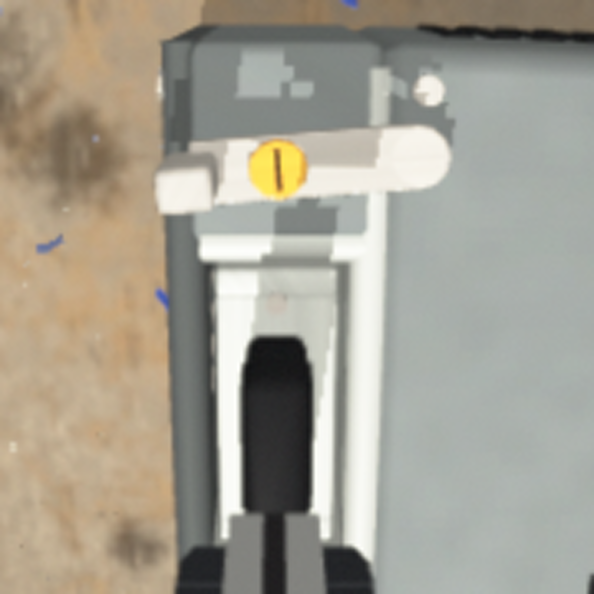

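```bash
python3 -m handwheel '[[[12,-9,0],0],[[24,-19,0],0],[[32,-25.5,0],0],[[32,-25.5,0],0],[[32,-25.5,15],0],[[32,-25.5,30],0],[[32,-25.5,42],0],[[32,-25.5,45],0]]' 0; python3 - <<'E'
from h import *
s,c=shot('scene','s33.png'); print(s['tool_pos'],s['force'])
b=cv2.imread('pics/s33.png')
cv2.imwrite('pics/s33a.png',cv2.resize(b[150:330,240:420],None,fx=3.3,fy=3.3,interpolation=cv2.INTER_CUBIC))
E
```

```text
time_s: 36.55
tool_pos: [0.421, -0.0911, 0.1352]
tcp_rot: [[-0.012, 1.0, -0.002], [1.0, 0.012, 0.0], [0.0, -0.002, -1.0]]
force: [-0.7, 0.4, -0.5]
gripper_width: -0.0003
[ 0.42099428 -0.09113113  0.13523612] [-0.68961867  0.38138125 -0.45146177]
```

View pics/s33a.png

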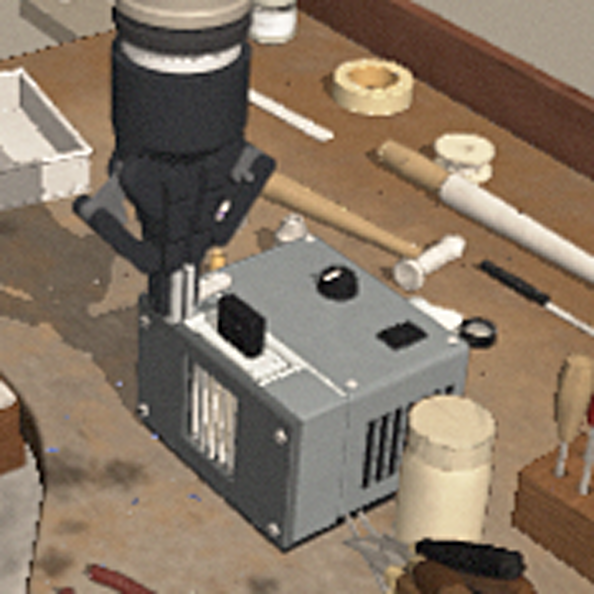

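```bash
python3 -m handwheel '[[[5,3,0],0],[[12,3,0],0],[[18,3,0],0],[[24,3,0],0],[[30,4,0],0],[[35,6,0],0],[[37,9,0],0],[[37,9,0],0]]' 0; python3 - <<'E'
from h import *
s,c=shot('scene','s34.png'); print(s['tool_pos'],s['force'])
b=cv2.imread('pics/s34.png')
cv2.imwrite('pics/s34a.png',cv2.resize(b[150:330,240:420],None,fx=3.3,fy=3.3,interpolation=cv2.INTER_CUBIC))
s,c=shot('wrist','w34.png')
a=cv2.imread('pics/w34.png')
cv2.imwrite('pics/w34a.png',cv2.resize(a[200:380,190:370],None,fx=3.3,fy=3.3,interpolation=cv2.INTER_CUBIC))
E
```

```text
time_s: 37.4
tool_pos: [0.4306, -0.0526, 0.1362]
tcp_rot: [[-0.014, 1.0, -0.0], [1.0, 0.014, 0.001], [0.001, -0.0, -1.0]]
force: [-0.7, -0.3, 1.0]
gripper_width: 0.0001
[ 0.43057738 -0.05264437  0.13622916] [-0.70761999 -0.30845435  0.99205598]
```

View pics/s34a.png

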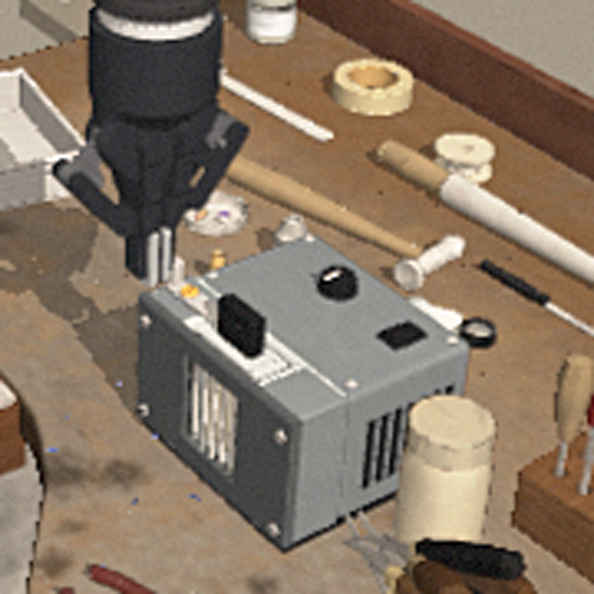

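View pics/w34a.png

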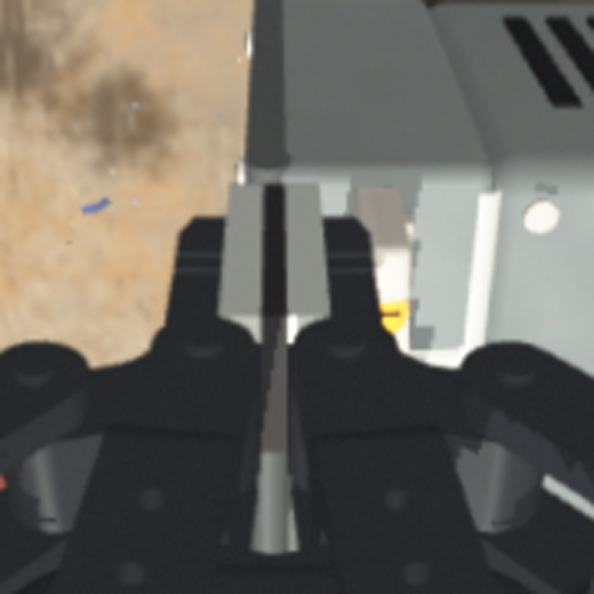

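```bash
python3 -m handwheel '[[[0,1,0],0],[[0,2,0],0],[[0,3,0],0],[[0,4,0],0],[[0,4,0],0],[[0,4,0],0],[[0,4,0],0],[[0,4,0],0]]' 0; python3 -m handwheel '[[[3,-8,0],0],[[3,-20,-20],0],[[3,-20,-60],0],[[-30,-20,-90],0],[[-70,-15,-90],0],[[-115,0,-90],0],[[-150,0,-90],0],[[-150,0,-90],0]]' 0; python3 - <<'E'
from h import *
s,c=shot('wrist','w35.png'); save(s,c,'w35.pkl'); print(s['tool_pos'])
a=cv2.imread('pics/w35.png')
cv2.imwrite('pics/w35a.png',cv2.resize(a[0:180,190:370],None,fx=3.3,fy=3.3,interpolation=cv2.INTER_CUBIC))
E
```

```text
time_s: 38.3
tool_pos: [0.4317, -0.0532, 0.1359]
tcp_rot: [[-0.013, 1.0, -0.006], [1.0, 0.013, 0.002], [0.002, -0.006, -1.0]]
force: [-7.1, 3.1, 5.5]
gripper_width: -0.0004
time_s: 39.1
tool_pos: [0.4357, -0.2116, 0.2268]
tcp_rot: [[-0.002, 1.0, 0.002], [1.0, 0.002, -0.006], [-0.006, 0.002, -1.0]]
force: [-0.7, -0.2, -0.8]
gripper_width: 0.0001
[ 0.43570024 -0.21160653  0.22677409]
```

View pics/w35.png

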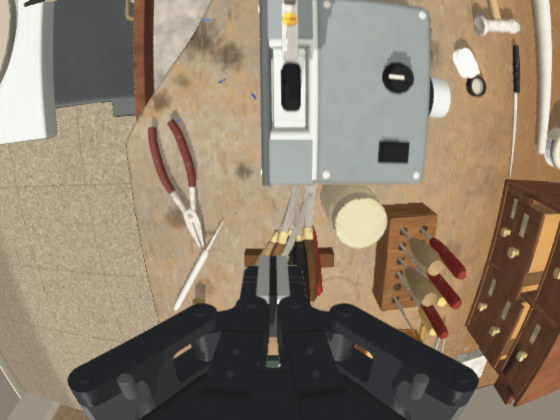

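View pics/w35a.png

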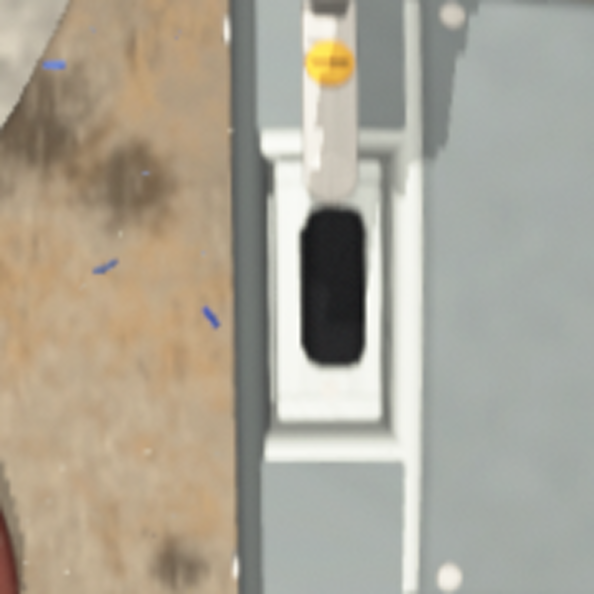

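```bash
python3 -m handwheel '[[[0,0,0],0],[[0,0,0],0],[[0,0,0],0],[[0,0,0],0],[[0,0,0],0],[[0,0,0],0],[[0,0,0],0],[[0,0,0],0]]' 0; python3 - <<'E'
from h import *
s,c=shot('scene','s36.png'); print(s['time_s'],s['force'])
E
```

```text
time_s: 39.95
tool_pos: [0.4363, -0.204, 0.2263]
tcp_rot: [[-0.012, 1.0, 0.0], [1.0, 0.012, -0.0], [-0.0, 0.0, -1.0]]
force: [0.4, 0.2, 0.1]
gripper_width: 0.0002
39.95 [0.42240332 0.20139354 0.11244482]
```

View pics/s36.png

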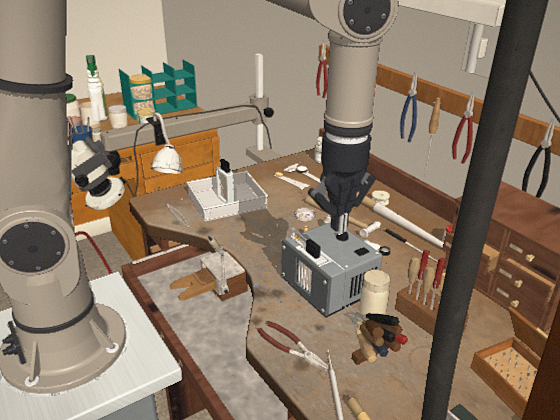

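The used filter stands in the tray at about (227, 180). The fresh filter is home with the tab over it at about (310, 245), and the gripper is clear of everything. The bystanders are where they started.

```bash
python3 -c "
from station import *
print(hand_in())"
```

```text
the job is handed in; nothing more can be done
None
```

The filter change is done and handed in at about 40 s of the 72 s allowed; handing in gave no verdict.

- **Used filter:** I turned the tab aside, lifted the filter out and let go of it in the sweeps tray. In the last picture it is standing there at rest.
- **Fresh filter, standing up:** My first gentle lift kept it level, and when I eased the grip it dropped about 25 mm and shifted about 9 mm on the bench. On the second try I gripped only the tip of the bar, so it pivoted upright as I lifted. I let go, and it stood free; its tilt measured about 1.5° just before release.
- **Fresh filter, in the slot:** I took it again by the grip bar, turned it and slid it down until it met the slot floor at about 5 N. Seen from above, it sits as the used one did.
- **Tab:** I turned it back until it stopped, at about 7 N. The last close view shows it closed over the filter, at about 0 rad.
- **Last checks:** The force on the tool was near zero, the gripper was clear of everything, and no bystander looked moved in the pictures. I judged the bystanders by eye and did not measure them.

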